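# Put the packing-bench tools away in the shadow tray

## Robot

A 6-joint arm with a two-finger parallel gripper is mounted at the origin on the work surface. World frame = base frame: x ahead of the robot, y to its left, z up, the work surface at z = 0. Lengths are in mm, angles in rad, forces in N, time in s.
With the tool pointing down it reaches from about 400 to 925 mm from the base axis. Payload 12.5 kg.
Tool frame: the origin (TCP) lies at the very end of the fingers, on their centre line; the grasp point (between the pads) lies 19 mm behind it; z points along the fingers, y is the line along which they close (so a half turn about z gives the same grasp; the last joint's range is limited). The gripper opens to 95 mm and grips with 3 to 60 N. Pads are 20 mm wide; open, the fingers measure 119 mm over their backs; the gripper's body (75 mm by 180 mm) begins 59 mm behind the grasp point.
Start: joints at [-1.228, 0.491, 1.559, -0, 1.092, -0.106], TCP at [271.202, -563.113, 214.661] pointing down, gripper open.
Joint ranges: [-3.1, 3.1], [-0.84, 2.19], [0.05, 2.79], [-1.13, 4.28], [0.06, 2.93], [-2.69, 2.69]. Speed limits (rad/s): [2.22, 2.22, 2.79, 3.14, 3.14, 3.14].

## Interface

Orientations are given as [roll, pitch, yaw] about the fixed x, y, z axes, in that order (R = Rz(yaw) Ry(pitch) Rx(roll)).
In Python, from cell import * gives the robot as it stands.
- The arm moves only by the tool step_arm, never from a script. Its argument "plan" is a list of rows, each an object of numbers: "x", "y", "z": the shift along the tool's x, y, z in units of 25 mm (1.0 is 25 mm); "rx", "ry", "rz": the turn, a rotation vector about the tool's x, y, z in units of 0.1 rad (1.0 is 0.1 rad). In form: [{"x": .., "y": .., "z": .., "rx": .., "ry": .., "rz": ..}, ...]. A call has exactly 10 rows; each row shifts and turns the commanded pose from where the row before left it, along the tool's axes as they then stand; what a row does not reach is not made up. A row lasts 1/12 s, in which the tool goes at most 41.7 mm and 7.16 degrees, less where a joint would pass 70% of its speed; a pose out of reach is approached as far as the arm can. A call with a number of a shift or a turn outside -1 to 1 is refused whole. A call with a gripper value outside its range is refused whole. "jaw" is the closure, from -1 (fully open) to 1 (shut), so that 0 is half open, set as the call begins (left out, the last holds). The fingers move at their own pace and stop on an object; the grip force is fixed at half the most. Time passes only in rows, so rows that do not move let the fingers close, or fill a call up. It gives the time, the measured TCP pose, the force, the opening and the grip force at its end, in the units of the state.
- state(): the state, without advancing time (a new reading comes with each control period).
- read_camera(name): name is "side" or "top"; returns a dict with "image" (480x640x3 uint8, red, green, blue), "depth" (480x640 float32, mm along the optical axis (not along the pixel's ray), 0 where there is no reading), "vfov" (degrees; the focal length in pixels is half the picture's height over the tangent of half this angle, whatever the lens; pixels are square), "cx", "cy" (the principal point, pixels), "k1" (the pictures are not rectified: a ray, as slopes to the right and down, at radius r is drawn at 1 + k1 r^2 times it, then the intrinsics apply), "R" (3x3) and "t" (3): a world point X has camera coordinates R X + t. Camera axes: x right, y down, z forward; pixel columns grow to the right and rows downward; lengths in mm; the calibration is good to about 2 mm. A picture is of the moment at which its call begins.
- job_done(): hands the job in; it is judged then, once.
The state is a dict: "t": time; "joints": joint angles; "qvel": joint speeds; "tau": joint torques, N m; "eef_pos": TCP position; "tcp_rot": TCP orientation; "ft_force": force on the tool from outside, world axes, zero at the start; "moment": the same for the moment, N m; "opening": opening from 0.0 (shut) to 1.0 (fully open); "grip_force": force on a finger pad.
Only numpy, scipy, OpenCV 4.12 (cv2) and the standard library are available. Lean on these libraries where they do the work, as an engineer would, in place of code of your own. Each camera call takes 0.05 s, during which the arm holds its last target. There are 200 camera calls.

## Task

Tidy the candle-packing bench: lay the scraper, the spanner and the caliper each in its own cut-out of the foam tray, the right way round and fully home. A gold candle tin has been left on top of the tray; stand it upright on the bench with the other tins, on their side of the blue tape and clear of it. Set things down rather than dropping them, and leave the other tins, the loose lid, the jar, the bottle, the roll of labels and the carton where they are.

Things in the scene. Friction and masses are not known exactly. Their poses are not given: they have to be found in the camera images.
- stray_tin_mid (a point): the closed gold candle tin left standing on the tray, across the joint between two foam inserts so that it covers parts of their cut-outs: upright cylinder 62 mm diameter, 46 mm high, about 0.15 kg. This point is its centre, half-way up. On the bench the point is 23 mm above the bench.
- scraper_grip (a point): wax scraper lying flat: orange handle 100 mm long, 24 mm wide, 16 mm thick, then a steel head and blade 56 mm wide. 164 mm long overall. This point is on the handle at mid-length of the whole tool, half-way up the handle, 8 mm above the tool's underside. x points along the tool to the blade edge (82 mm ahead; the handle reaches 18 mm ahead of the point and 82 mm behind it), z up.
- scraper_tip (a point): middle of the scraper's blade edge, 82 mm ahead of scraper_grip and 4.5 mm above the tool's underside
- spanner_grip (a point): steel combination spanner lying flat, 166 mm long, 9 mm thick heads, shank 13 mm wide and 7 mm thick. Open jaw (34 mm wide) at its +x end, ring (26 mm diameter) at its -x end. This point is the middle of the shank, half-way up, 4.5 mm above the tool's underside. x points along the shank to the open jaw, z up.
- spanner_tip (a point): middle of the open-jaw end of the spanner, 83 mm ahead of spanner_grip
- caliper_grip (a point): small digital caliper lying on its back with closed jaws, 170 mm long: black body with a display, 62 mm long (x), 26 mm wide (y), 13 mm thick, on a steel beam 14 mm wide. This point is the centre of the black body, half-way up, 6.5 mm above the underside. x points along the beam to the jaw end (46 mm ahead of the point; the bare beam ends 124 mm behind it); the long jaws stick out 37 mm to -y of the point and the short ones 23 mm to +y. z up.
- caliper_tip (a point): the points of the caliper's long jaws: 40 mm ahead (x) and 37 mm to -y of caliper_grip, 1 mm lower
- scraper_pocket (a point): T-shaped cut-out for the scraper, 10 mm deep, 3 mm larger than the tool on every side. This point and its axes are where scraper_grip and its axes come when the tool is fully home (8 mm above the yellow bottom of the cut-out). Finger notches as deep as the cut-out lie on both sides: 76 mm across in all (y), 44 mm along x, centred on this point.
- scraper_pocket_tip (a point): where scraper_tip comes when the scraper is fully home
- spanner_pocket (a point): cut-out for the spanner, wide end for the open jaw, 10 mm deep, 3 mm larger than the tool on every side. This point and its axes are where spanner_grip and its axes come when the tool is fully home (4.5 mm above the yellow bottom of the cut-out). Finger notches as deep as the cut-out lie on both sides: 76 mm across in all (y), 44 mm along x, centred on this point.
- spanner_pocket_tip (a point): where spanner_tip comes when the spanner is fully home
- caliper_pocket (a point): cut-out for the caliper, with a cross-piece for the jaws, 10 mm deep, 3 mm larger than the tool on every side. This point and its axes are where caliper_grip and its axes come when the tool is fully home (6.5 mm above the yellow bottom of the cut-out). Finger notches as deep as the cut-out lie on both sides: 76 mm across in all (y), 44 mm along x, centred on this point.
- caliper_pocket_tip (a point): where caliper_tip comes when the caliper is fully home
- tray: plywood shadow tray, 212 x 288 mm (x, y), rim 20 mm high, fixed to the bench; holds three dark foam inserts (200 x 92 mm, x and y) side by side along its y, in any order. Yellow bottoms of the cut-outs 8 mm, foam top 18 mm above the bench. Origin: centre of its underside, on the bench.
- tape_line (a point): blue tape stuck flat on the bench, 24 mm wide, 400 mm long along x (runs away from the robot). The tray is on its +y side; the tins' side is its -y side. This point is the middle of the tape, at bench height.
- tin_a_mid (a point): another gold candle tin, as the stray one, standing on the bench; leave it. Centre, half-way up (23 mm).
- tin_b_mid (a point): another gold candle tin, as the stray one, standing on the bench; leave it. Centre, half-way up (23 mm).
- tin_c_mid (a point): another gold candle tin, as the stray one, standing on the bench; leave it. Centre, half-way up (23 mm).
- jar_mid (a point): white candle jar with wooden lid, 73 mm diameter, 60 mm high; leave it. Centre, half-way up.
- bottle_mid (a point): amber glass bottle, 60 mm diameter, 170 mm high; leave it. Centre, half-way up.
- carton_mid (a point): small cardboard carton 90 x 70 x 40 mm (x, y, z); leave it. Centre, half-way up.
- tin_lid_mid (a point): spare gold tin lid lying flat on the bench, 64 mm diameter, 12 mm high; leave it. Centre, half-way up.
- label_roll_mid (a point): roll of blank labels standing on end, 60 mm diameter, 45 mm high; leave it. Centre, half-way up.
Not all that is in view belongs to the job. What is shaped like the part that bears spanner_grip but green is not meant.

How it is judged (in metres and radians):
At the end, for the whole second after the job is handed in: Each tool lies at rest in its own cut-out: grip point and tip within 6 mm of the cut-out's points and at most 3 mm high. The stray tin stands upright (0.1 rad) at rest on the bench, its centre over 30 mm to the tins' side (-y) of the tape's middle line and over 250 mm ahead of the base (distance between scraper_grip and scraper_pocket below 0.006 m and distance between scraper_tip and scraper_pocket_tip below 0.006 m and z of scraper_grip in the frame of scraper_pocket below 0.003 m and z of scraper_tip in the frame of scraper_pocket_tip below 0.003 m and linear speed of each of scraper, spanner, caliper, stray_tin below 0.02 m/s and distance between spanner_grip and spanner_pocket below 0.006 m and distance between spanner_tip and spanner_pocket_tip below 0.006 m and z of spanner_grip in the frame of spanner_pocket below 0.003 m and z of spanner_tip in the frame of spanner_pocket_tip below 0.003 m and distance between caliper_grip and caliper_pocket below 0.006 m and distance between caliper_tip and caliper_pocket_tip below 0.006 m and z of caliper_grip in the frame of caliper_pocket below 0.003 m and z of caliper_tip in the frame of caliper_pocket_tip below 0.003 m and y of stray_tin_mid in the frame of tape_line below -0.03 m and height (world z) of stray_tin_mid between 0.019 and 0.027 m and angle between stray_tin_mid's own z axis and vertical below 0.1 rad and world x of stray_tin_mid above 0.25 m); the robot touches nothing.
It fails at once if another tin, the lid, the jar, the bottle, the labels or the carton is shoved more than 25 mm or tipped (distance of any of tin_a_mid, tin_b_mid, tin_c_mid, jar_mid, bottle_mid, carton_mid, tin_lid_mid, label_roll_mid from where it was at the start of the episode above 0.025 m or angle between any of tin_a_mid, tin_b_mid, tin_c_mid, jar_mid, bottle_mid, carton_mid, tin_lid_mid, label_roll_mid's own z axis and vertical above 0.35 rad).
It fails at once if a tool or the stray tin is dropped: it moves faster than 0.6 m/s with no finger on it ((linear speed of scraper above 0.6 m/s and contact force between the fingers and scraper below 0.01 N) or (linear speed of spanner above 0.6 m/s and contact force between the fingers and spanner below 0.01 N) or (linear speed of caliper above 0.6 m/s and contact force between the fingers and caliper below 0.01 N) or (linear speed of stray_tin above 0.6 m/s and contact force between the fingers and stray_tin below 0.01 N)).
It also fails if it takes over 72 s, if anything falls off the work surface, if the arm or the gripper's body presses on something with over 40 N, if the wrist force passes 120 N, or if a joint passes its speed limit or range.

## Working session

There is one attempt and no reset: what is moved stays moved. The work goes in short steps, Python scripts to look and compute and a tool call to move; the robot and the scene stay as the last step left them, time stands still between calls to the robot, and variables do not carry over. Pictures are saved under pics/ and viewed, at most 10 in all, crops included, and the job is handed in when it is done.

Besides the shell and the picture viewer there is one more tool, called after "Emit:" in YAML: its name, and indented under it one key for each argument. step_arm: Moves the arm, as the interface text tells. Shifts and turns lie within -1 to 1; 1 stands for 25 mm of shift or 0.1 rad of turn. Its arguments: {"type":"object","properties":{"plan":{"type":"array","items":{"type":"object","properties":{"x":{"type":"number"},"y":{"type":"number"},"z":{"type":"number"},"rx":{"type":"number"},"ry":{"type":"number"},"rz":{"type":"number"}}}},"jaw":{"type":"number"}},"required":["plan"]}

```bash
mkdir -p pics; cat > h.py <<'E'
from cell import *
import numpy as np, cv2, pickle
def snap(n):
    c=read_camera(n); pickle.dump(c,open(f'{n}.pkl','wb')); return c
def load(n): return pickle.load(open(f'{n}.pkl','rb'))
def ray(c,u,v):
    f=240/np.tan(np.radians(c['vfov'])/2)
    d=np.array([(u-c['cx'])/f,(v-c['cy'])/f]); s=d.copy()
    for _ in range(20): s=d/(1+c['k1']*(s@s))
    return np.array([s[0],s[1],1])
def onz(c,u,v,z):
    R=np.array(c['R']);o=-R.T@np.array(c['t']);d=R.T@ray(c,u,v)
    return o+d*(z-o[2])/d[2]
def proj(c,P):
    f=240/np.tan(np.radians(c['vfov'])/2)
    q=np.array(c['R'])@np.array(P,float)+np.array(c['t']); s=q[:2]/q[2]; s=s*(1+c['k1']*(s@s))
    return s*f+[c['cx'],c['cy']]
def dep(c,u,v):
    z=c['depth'][int(round(v)),int(round(u))]; R=np.array(c['R'])
    return R.T@(ray(c,u,v)*z-np.array(c['t']))
E
python3 - <<'E'
from h import *
for n in('top','side'):
    c=snap(n); cv2.imwrite(f'pics/{n}0.png',c['image'][:,:,::-1])
    print(n,c['vfov'],c['cx'],c['cy'],c['k1'],-np.array(c['R']).T@np.array(c['t']),np.array(c['R'])[2])
print(state())
E
```

```text
top 53.846524611781156 315.8815306057342 240.59572251385046 0.004016514368647786 [ 322.60912367  -39.69055768 1008.40820997] [ 0.16831484  0.00284851 -0.98572917]
side 48.002183888414415 312.1736327279561 233.41112209038215 -0.13397859317778607 [ -36.06098677 -861.31287252  694.41257958] [ 0.44793667  0.71981896 -0.53029559]
{'t': 0.1, 'joints': array([-1.22761541e+00,  4.91476999e-01,  1.55936270e+00, -1.53572271e-05,
        1.09171043e+00, -1.05594362e-01]), 'qvel': array([ 0.00023239, -0.00061835, -0.00064618, -0.00196323,  0.00073339,
       -0.00044003]), 'tau': array([ 2.24342708e-03, -6.13624549e+01, -2.58602768e+01,  6.93353126e-02,
        4.70128481e-02, -7.22934169e-05]), 'eef_pos': array([ 271.11474556, -562.90753817,  214.14291998]), 'tcp_rot': array([-3.14063909e+00, -8.73695605e-05,  4.48782324e-01]), 'ft_force': array([0.28597825, 0.2635379 , 0.70615595]), 'moment': array([0.05605696, 0.01631374, 0.02188187]), 'grip_force': 0.0, 'opening': 0.9997517010237783}
```

View pics/top0.png

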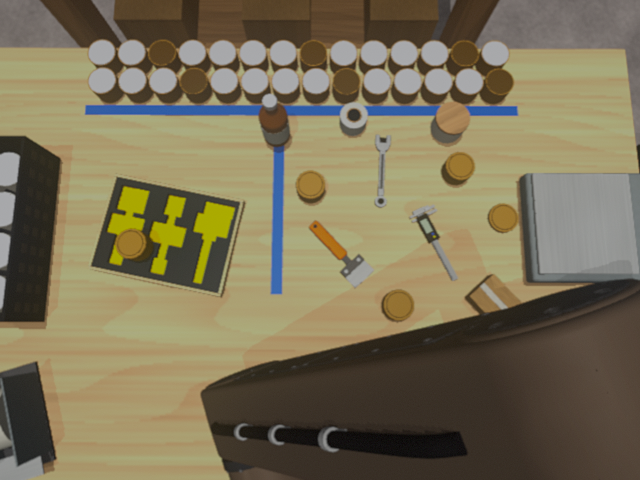

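View pics/side0.png

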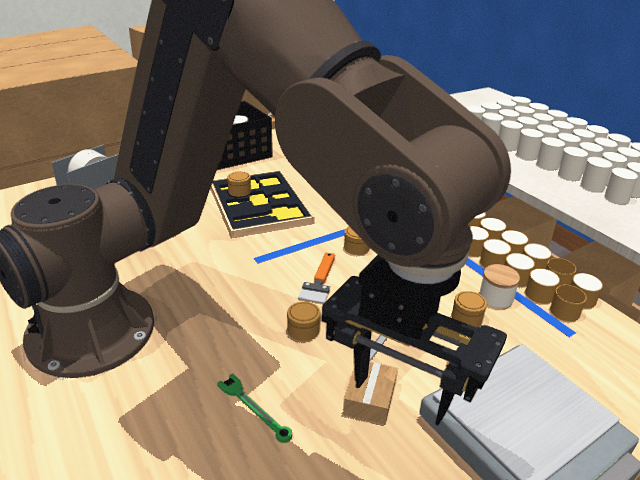

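```bash
python3 - <<'E'
from h import *
c=load('top'); im=c['image'][:,:,::-1]
a=cv2.resize(im[170:300,85:250],None,fx=4.6,fy=4.6,interpolation=cv2.INTER_CUBIC)
b=cv2.resize(im[125:295,290:470],None,fx=3.5,fy=3.5,interpolation=cv2.INTER_CUBIC)
print(a.shape,b.shape)
cv2.imwrite('pics/a.png',a);cv2.imwrite('pics/b.png',b)
for n,u,v,z in [('tape0',279,150,0),('tape1',277,293,0),('tin',132,241,64),('tinA',311,183,46),('tinB',460,164,46),('tinC',398,303,46),('lid',503,217,12),('jar',453,115,60),('roll',354,114,45),('bottle',270,100,170),('carton',497,295,40)]:
    print(n,onz(c,u,v,z).round(),dep(c,u,v).round())
E
```

```text
(598, 759, 3) (595, 630, 3)
tape0 [700.  47.   0.] [698.  46.   5.]
tape1 [382.  45.   0.] [381.  45.   5.]
tin [482. 336.  64.] [481. 336.  65.]
tinA [610. -26.  46.] [609. -26.  50.]
tinB [ 653. -342.   46.] [ 653. -342.   45.]
tinC [ 360. -203.   46.] [ 360. -203.   48.]
lid [ 546. -440.   12.] [ 545. -439.   14.]
jar [ 757. -328.   60.] [ 757. -328.   60.]
roll [ 766. -118.   45.] [ 765. -118.   47.]
bottle [736.  51. 170.] [735.  51. 171.]
carton [ 377. -406.   40.] [ 377. -405.   42.]
```

View pics/a.png

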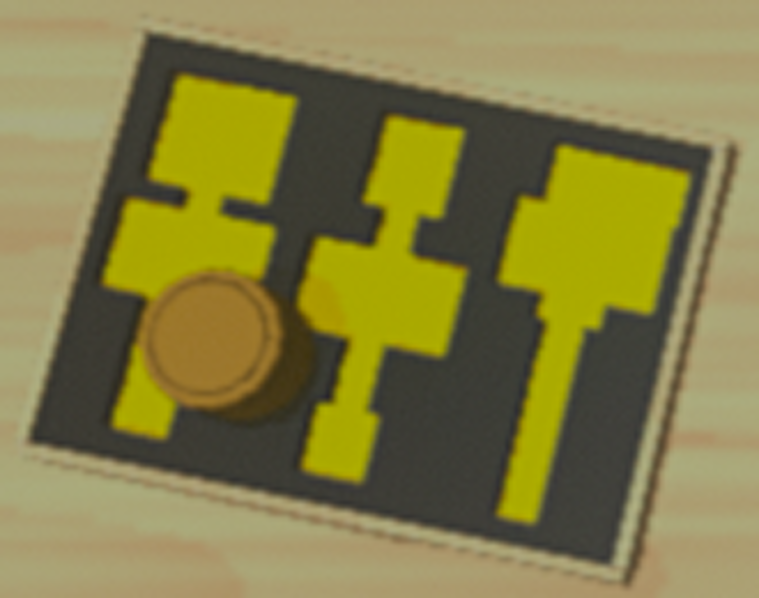

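View pics/b.png

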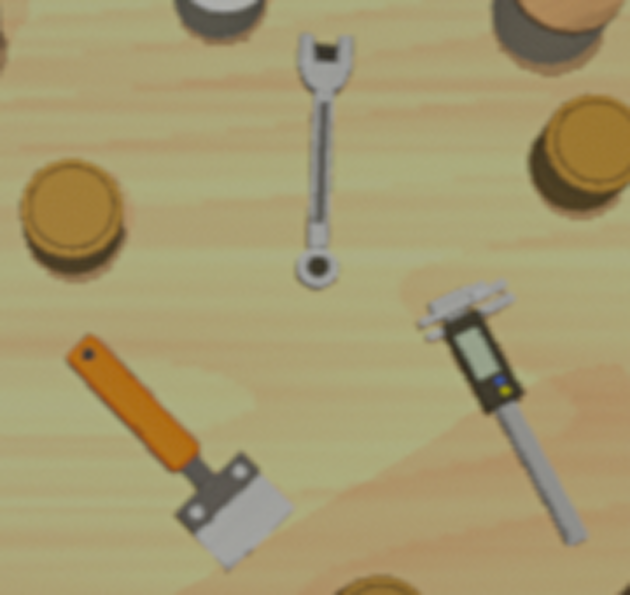

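```bash
cat > fit.py <<'E'
from h import *
from scipy.optimize import minimize
S=4
def rmask(c,rects,p,z,win):
    u0,v0,u1,v1=win; m=np.zeros(((v1-v0)*S,(u1-u0)*S),np.uint8); ca,sa=np.cos(p[2]),np.sin(p[2])
    for x0,x1,y0,y1 in rects:
        q=[proj(c,[p[0]+ca*x-sa*y,p[1]+sa*x+ca*y,z]) for x,y in((x0,y0),(x1,y0),(x1,y1),(x0,y1))]
        q=((np.array(q)-[u0,v0]+.5)*S-.5)
        cv2.fillPoly(m,[np.round(q*16).astype(np.int32)],1,shift=4)
    return m
def fit(c,target,rf,p0,zs,win,ign=None,extra=[]):
    u0,v0,u1,v1=win; T=target[v0:v1,u0:u1].astype(float); W=np.ones_like(T) if ign is None else 1.-ign[v0:v1,u0:u1]
    def cost(q):
        rects=rf(q[3:]); m=None
        for z in zs:
            k=rmask(c,rects,q,z,win); m=k if m is None else m&k
        M=m.reshape(v1-v0,S,u1-u0,S).mean((1,3)); return (W*abs(M-T)).sum()/T.sum()
    x=np.array(list(p0)+list(extra),float); 
    for k in(1,.4,.15):
        d=np.array([6,6,.08]+[4]*len(extra))*k
        sim=np.vstack([x]+[x+np.eye(len(x))[i]*d for i in range(len(x))])
        r=minimize(cost,x,method='Nelder-Mead',options=dict(initial_simplex=sim,maxiter=250,xatol=.02,fatol=1e-5)); x=r.x
    return x,r.fun
N=(-22,22,-38,38)
def scr(e): return [N,(-85,21,-15,15),(18,e[0],-9-0*e[0],9),(e[0],85,-31,31)]
def spa(e): return [N,(-86,86,-9.5,9.5),(e[0],86,-20,20),(-86,e[1],-16,16)]
def cal(e): return [N,(-127,40,-10,10),(-34,34,-16,16),(e[0],49,-40,26)]
def yellow(im):
    h=cv2.cvtColor(im,cv2.COLOR_RGB2HSV); return (h[...,0]>24)&(h[...,0]<34)&(h[...,1]>215)
E
cat > m1.py <<'E'
from fit import *
c=load('top'); im=c['image']; h=cv2.cvtColor(im,cv2.COLOR_RGB2HSV)
print('hsv yellow',h[205,132],'tin',h[243,132],'wood',h[330,150],'orange',h[240,328],'body',h[225,422],'shank',h[165,381],h[180,380],'foam',h[200,160])
Y=yellow(im)
ign=np.zeros(im.shape[:2],np.uint8); cv2.circle(ign,(136,246),21,1,-1)
win=(85,170,250,300)
cx=lambda a,b:(85+a/4.6,170+b/4.6)
for n,rf,px,ex in(('scr',scr,(190,245),[42]),('spa',spa,(383,296),[45,-50]),('cal',cal,(585,245),[30])):
    g=onz(c,*cx(*px),8); w=np.zeros_like(Y); 
    # isolate component(s): near pocket line
    d=np.array([np.cos(-.27),np.sin(-.27)]); vv,uu=np.nonzero(Y)
    for v,u in zip(vv,uu):
        if 170<=v<300 and 85<=u<250:
            q=onz(c,u,v,8)[:2]-g[:2]
            if abs(-d[1]*q[0]+d[0]*q[1])<46: w[v,u]=1
    print(n,g.round(),w.sum(),*fit(c,w,rf,(g[0],g[1],-.27),(8,18),win,ign,ex))
E
python3 m1.py
```

```text
hsv yellow [ 29 255 170] tin [ 20 188 155] wood [ 29  72 171] orange [ 18 227 174] body [ 42  39 118] shank [ 25  14 108] [ 30  11 115] foam [27 38 61]
scr [530. 373.   8.] 1329 [ 5.24781451e+02  3.72574639e+02 -2.01746862e-01  3.12789376e+01] 0.05196576373212942
spa [506. 281.   8.] 1386 [ 5.06274561e+02  2.82864284e+02 -2.03693043e-01  4.14950756e+01
 -5.43577439e+01] 0.043515512265512264
cal [531. 188.   8.] 1429 [ 5.26673898e+02  1.87808710e+02 -2.11086887e-01  2.21334383e+01] 0.0487666200139958
```

```bash
cat > m2.py <<'E'
from fit import *
c=load('top'); im=c['image']; h=cv2.cvtColor(im,cv2.COLOR_RGB2HSV); H,Sa,V=[h[...,i].astype(int) for i in range(3)]
cb=lambda a,b:(290+a/3.5,125+b/3.5)
def show(n,r):
    x,f=r; print(n,x.round(3),round(f,3))
def start(a,b,z):
    A=onz(c,*cb(*a),z);B=onz(c,*cb(*b),z);d=B-A; return A,B,np.arctan2(d[1],d[0])
# scraper handle
A,B,y=start((90,345),(186,460),9); m=(H<24)&(Sa>200); w=(300,215,365,295)
show('handle z9',fit(c,m,lambda e:[(-50,50,-12,12)],(*((A+B)/2)[:2],y),(9,),w))
A,B,y=start((90,345),(260,540),4); print('scr line',A.round(),B.round(),y)
# whole scraper ends
print('blade edge corners',onz(c,*cb(292,508),4.5).round(1),onz(c,*cb(229,570),4.5).round(1))
# spanner
m=(Sa<40); w=(365,130,400,215)
A,B,y=start((317,267),(326,60),5); print('spa',A.round(),B.round(),y)
show('spanner',fit(c,m,lambda e:[(-83,83,-6.5,6.5),(83-e[0],83,-17,17),(-83,-58,-12,12)],(*((A+B)/2)[:2],y),(6,),w,None,[28]))
print('ring ctr',A,'jaw corners',onz(c,*cb(305,37),6).round(1),onz(c,*cb(347,38),6).round(1))
# caliper
m=(Sa<62); w=(405,200,462,285)
A,B,y=start((575,540),(467,305),5); print('cal beam end/jaw',A.round(),B.round(),y)
C=onz(c,*cb(482,362),9)
show('cal all',fit(c,m,lambda e:[(-31,31,-13,13),(-124,40,-7,7),(e[0],46,-30,18),(36,44,-37,23)],(*C[:2],y),(6,),w,None,[34]))
m=(V<135)&(V>0)&(Sa<110); print(m[200:285,405:462].sum())
print('jaw pts long R',[onz(c,*cb(*p),5.5).round(1) for p in((512,298),(505,285),(420,325),(430,338))])
out=np.zeros((300,570,3),np.uint8)
E
python3 m2.py
```

```text
handle z9 [494.825 -62.364  -2.386] 0.286
scr line [532. -36.   4.] [ 411. -140.    4.] -2.430652274023624
blade edge corners [ 430.6 -159.7    4.5] [ 392.8 -121.     4.5]
spa [ 582. -178.    5.] [ 717. -186.    5.] -0.06076896432507132
spanner [ 6.50688e+02 -1.80444e+02 -5.90000e-02  3.15230e+01] 0.252
ring ctr [ 581.58982367 -177.70846089    5.        ] jaw corners [ 732.5 -172.7    6. ] [ 731.9 -199.5    6. ]
cal beam end/jaw [ 412. -331.    5.] [ 558. -270.    5.] 0.39293177191402173
cal all [ 5.23067e+02 -2.77483e+02  4.54000e-01  3.36000e+01] 0.419
399
jaw pts long R [array([ 562.1, -298.4,    5.5]), array([ 570.4, -294.4,    5.5]), array([ 544.7, -240.8,    5.5]), array([ 536.5, -246.7,    5.5])]
```

Emit:
step_arm:
  jaw: -1
  plan:
    - {"x":0.9,"y":-0.515}
    - {"x":0.9,"y":-0.515}
    - {"x":0.9,"y":-0.515}
    - {"x":0.9,"y":-0.515}
    - {"x":0.9,"y":-0.515}
    - {"x":0.9,"y":-0.515}
    - {"x":0.9,"y":-0.515}
    - {"x":0.9,"y":-0.515}
    - {"x":0.9,"y":-0.515}
    - {"x":0.9,"y":-0.515}

```text
schema error: expected keys x, y, z, rx, ry, rz
```

Emit:
step_arm:
  plan:
    - {"x":0.9,"y":-0.515}
    - {"x":0.9,"y":-0.515}
    - {"x":0.9,"y":-0.515}
    - {"x":0.9,"y":-0.515}
    - {"x":0.9,"y":-0.515}
    - {"x":0.9,"y":-0.515}
    - {"x":0.9,"y":-0.515}
    - {"x":0.387,"y":-1}
    - {"x":0.387,"y":-1}
    - {"x":0.387,"y":-1}

```text
schema error: expected keys x, y, z, rx, ry, rz
```

Emit:
step_arm:
  plan:
    - {"x":0.387,"y":-1}
    - {"x":0.387,"y":-1}
    - {"x":0.387,"y":-1}
    - {"x":0.387,"y":-1}
    - {"x":0.387,"y":-1}
    - {"x":0.387,"y":-1}
    - {"x":0.387,"y":-1}
    - {"x":0.387,"y":-1}
    - {"x":0.387,"y":-1}
    - {"x":0.387,"y":-1}

```text
schema error: expected keys x, y, z, rx, ry, rz
```

Emit:
step_arm:
  plan:
    - {"x":0.387,"y":-1}
    - {"x":0.387,"y":-1}
    - {"x":0.387,"y":-1}
    - {"x":0.387,"y":-1}
    - {"x":0.387,"y":-1}
    - {"x":0.387,"y":-1}
    - {"x":0.387,"y":-1}
    - {"z":1}
    - {"z":1}
    - {}

```text
schema error: expected keys x, y, z, rx, ry, rz
```

```bash
cat > go.py <<'E'
from h import *
import sys
def go(x,y,z,yaw=None):
    s=state(); p=s['eef_pos']; ps=s['tcp_rot'][2]; d=np.array([x,y,z])-p; c,n=np.cos(ps),np.sin(ps)
    print('now',p.round(1),s['tcp_rot'].round(3),'t',round(s['t'],2),'j',s['joints'].round(2),'F',s['ft_force'].round(1),'open',round(s['opening'],3),'grip',round(s['grip_force'],1))
    print('shift units x %.2f y %.2f z %.2f'%((c*d[0]+n*d[1])/25,(n*d[0]-c*d[1])/25,-d[2]/25), '' if yaw is None else 'rz units %.2f'%((ps-yaw)*10))
if __name__=='__main__': go(*map(float,sys.argv[1:]))
E
python3 go.py 476 337 29; python3 -c "
from h import *
c=load('top');print(onz(c,131.3,243.9,64))"
```

```text
now [ 271.1 -562.9  214.1] [-3.141 -0.     0.449] t 0.1 j [-1.23  0.49  1.56 -0.    1.09 -0.11] F [0.3 0.3 0.7] open 1.0 grip 0.0
shift units x 23.00 y -28.88 z 7.41 
[475.62768247 336.85469031  64.        ]
```

All six keys are needed in each row.

Emit:
step_arm:
  jaw: -1
  plan:
    - {"x":0.9,"y":-0.515,"z":0,"rx":0,"ry":0,"rz":0}
    - {"x":0.9,"y":-0.515,"z":0,"rx":0,"ry":0,"rz":0}
    - {"x":0.9,"y":-0.515,"z":0,"rx":0,"ry":0,"rz":0}
    - {"x":0.9,"y":-0.515,"z":0,"rx":0,"ry":0,"rz":0}
    - {"x":0.9,"y":-0.515,"z":0,"rx":0,"ry":0,"rz":0}
    - {"x":0.9,"y":-0.515,"z":0,"rx":0,"ry":0,"rz":0}
    - {"x":0.9,"y":-0.515,"z":0,"rx":0,"ry":0,"rz":0}
    - {"x":0.9,"y":-0.515,"z":0,"rx":0,"ry":0,"rz":0}
    - {"x":0.9,"y":-0.515,"z":0,"rx":0,"ry":0,"rz":0}
    - {"x":0.9,"y":-0.515,"z":0,"rx":0,"ry":0,"rz":0}

```text
t: 0.93
eef_pos: [418.5, -348.3, 214.4]
tcp_rot: [-3.141, 0.0, 0.449]
ft_force: [0.8, 0.1, -0.0]
opening: 1.0
grip_force: 0.0
```

Emit:
step_arm:
  plan:
    - {"x":0.9,"y":-0.515,"z":0,"rx":0,"ry":0,"rz":0}
    - {"x":0.9,"y":-0.515,"z":0,"rx":0,"ry":0,"rz":0}
    - {"x":0.9,"y":-0.515,"z":0,"rx":0,"ry":0,"rz":0}
    - {"x":0.9,"y":-0.515,"z":0,"rx":0,"ry":0,"rz":0}
    - {"x":0.9,"y":-0.515,"z":0,"rx":0,"ry":0,"rz":0}
    - {"x":0.9,"y":-0.515,"z":0,"rx":0,"ry":0,"rz":0}
    - {"x":0.9,"y":-0.515,"z":0,"rx":0,"ry":0,"rz":0}
    - {"x":0.387,"y":-1,"z":0,"rx":0,"ry":0,"rz":0}
    - {"x":0.387,"y":-1,"z":0,"rx":0,"ry":0,"rz":0}
    - {"x":0.387,"y":-1,"z":0,"rx":0,"ry":0,"rz":0}

```text
t: 1.77
eef_pos: [514.2, -118.5, 214.2]
tcp_rot: [-3.141, 0.001, 0.449]
ft_force: [0.6, -0.3, -0.2]
opening: 1.001
grip_force: 0.0
```

Emit:
step_arm:
  plan:
    - {"x":0.387,"y":-1,"z":0,"rx":0,"ry":0,"rz":0}
    - {"x":0.387,"y":-1,"z":0,"rx":0,"ry":0,"rz":0}
    - {"x":0.387,"y":-1,"z":0,"rx":0,"ry":0,"rz":0}
    - {"x":0.387,"y":-1,"z":0,"rx":0,"ry":0,"rz":0}
    - {"x":0.387,"y":-1,"z":0,"rx":0,"ry":0,"rz":0}
    - {"x":0.387,"y":-1,"z":0,"rx":0,"ry":0,"rz":0}
    - {"x":0.387,"y":-1,"z":0,"rx":0,"ry":0,"rz":0}
    - {"x":0.387,"y":-1,"z":0,"rx":0,"ry":0,"rz":0}
    - {"x":0.387,"y":-1,"z":0,"rx":0,"ry":0,"rz":0}
    - {"x":0.387,"y":-1,"z":0,"rx":0,"ry":0,"rz":0}

```text
t: 2.6
eef_pos: [492.8, 148.7, 214.4]
tcp_rot: [-3.142, 0.0, 0.449]
ft_force: [0.6, -0.2, 0.3]
opening: 0.995
grip_force: 0.0
```

Emit:
step_arm:
  plan:
    - {"x":0.387,"y":-1,"z":0,"rx":0,"ry":0,"rz":0}
    - {"x":0.387,"y":-1,"z":0,"rx":0,"ry":0,"rz":0}
    - {"x":0.387,"y":-1,"z":0,"rx":0,"ry":0,"rz":0}
    - {"x":0.387,"y":-1,"z":0,"rx":0,"ry":0,"rz":0}
    - {"x":0.387,"y":-1,"z":0,"rx":0,"ry":0,"rz":0}
    - {"x":0.387,"y":-1,"z":0,"rx":0,"ry":0,"rz":0}
    - {"x":0.387,"y":-1,"z":0,"rx":0,"ry":0,"rz":0}
    - {"x":0,"y":0,"z":1,"rx":0,"ry":0,"rz":0}
    - {"x":0,"y":0,"z":1,"rx":0,"ry":0,"rz":0}
    - {"x":0,"y":0,"z":0,"rx":0,"ry":0,"rz":0}

```text
t: 3.43
eef_pos: [476.2, 333.9, 160.4]
tcp_rot: [3.141, 0.007, 0.45]
ft_force: [-0.3, 0.0, 0.1]
opening: 1.003
grip_force: 0.0
```

```bash
python3 go.py 475.6 337 29
```

```text
now [476.2 333.9 160.4] [3.141 0.007 0.45 ] t 3.43 j [ 0.5   0.49  1.72 -0.    0.93  1.62] F [-0.3  0.   0.1] open 1.003 grip 0.0
shift units x 0.03 y -0.12 z 5.26
```

Emit:
step_arm:
  plan:
    - {"x":0,"y":-0.1,"z":0.8,"rx":0,"ry":0,"rz":0}
    - {"x":0,"y":0,"z":0.8,"rx":0,"ry":0,"rz":0}
    - {"x":0,"y":0,"z":0.8,"rx":0,"ry":0,"rz":0}
    - {"x":0,"y":0,"z":0.8,"rx":0,"ry":0,"rz":0}
    - {"x":0,"y":0,"z":0.8,"rx":0,"ry":0,"rz":0}
    - {"x":0,"y":0,"z":0.7,"rx":0,"ry":0,"rz":0}
    - {"x":0,"y":0,"z":0.6,"rx":0,"ry":0,"rz":0}
    - {"x":0,"y":0,"z":0,"rx":0,"ry":0,"rz":0}
    - {"x":0,"y":0,"z":0,"rx":0,"ry":0,"rz":0}
    - {"x":0,"y":0,"z":0,"rx":0,"ry":0,"rz":0}

```text
t: 4.27
eef_pos: [477.8, 336.9, 33.3]
tcp_rot: [3.142, -0.001, 0.449]
ft_force: [-0.4, 0.5, -0.4]
opening: 1.0
grip_force: 0.0
```

Emit:
step_arm:
  jaw: 1
  plan:
    - {"x":0,"y":0,"z":0,"rx":0,"ry":0,"rz":0}
    - {"x":0,"y":0,"z":0,"rx":0,"ry":0,"rz":0}
    - {"x":0,"y":0,"z":0,"rx":0,"ry":0,"rz":0}
    - {"x":0,"y":0,"z":0,"rx":0,"ry":0,"rz":0}
    - {"x":0,"y":0,"z":0,"rx":0,"ry":0,"rz":0}
    - {"x":0,"y":0,"z":0,"rx":0,"ry":0,"rz":0}
    - {"x":0,"y":0,"z":0,"rx":0,"ry":0,"rz":0}
    - {"x":0,"y":0,"z":0,"rx":0,"ry":0,"rz":0}
    - {"x":0,"y":0,"z":0,"rx":0,"ry":0,"rz":0}
    - {"x":0,"y":0,"z":0,"rx":0,"ry":0,"rz":0}

```text
t: 5.1
eef_pos: [477.3, 336.9, 32.3]
tcp_rot: [-3.142, -0.0, 0.449]
ft_force: [-1.4, 1.9, 5.7]
opening: 0.649
grip_force: 30.0
```

```bash
python3 go.py 430 -25 130
```

```text
now [477.3 336.9  32.3] [-3.142 -0.     0.449] t 5.1 j [0.5  0.67 1.82 0.   0.65 1.62] F [-1.4  1.9  5.7] open 0.649 grip 30.0
shift units x -7.98 y 12.22 z -3.91
```

Emit:
step_arm:
  plan:
    - {"x":0,"y":0,"z":-0.6,"rx":0,"ry":0,"rz":0}
    - {"x":0,"y":0,"z":-1,"rx":0,"ry":0,"rz":0}
    - {"x":0,"y":0,"z":-1,"rx":0,"ry":0,"rz":0}
    - {"x":0,"y":0,"z":-1,"rx":0,"ry":0,"rz":0}
    - {"x":-0.57,"y":0.873,"z":0,"rx":0,"ry":0,"rz":0}
    - {"x":-0.57,"y":0.873,"z":0,"rx":0,"ry":0,"rz":0}
    - {"x":-0.57,"y":0.873,"z":0,"rx":0,"ry":0,"rz":0}
    - {"x":-0.57,"y":0.873,"z":0,"rx":0,"ry":0,"rz":0}
    - {"x":-0.57,"y":0.873,"z":0,"rx":0,"ry":0,"rz":0}
    - {"x":-0.57,"y":0.873,"z":0,"rx":0,"ry":0,"rz":0}

```text
t: 5.93
eef_pos: [456.3, 180.3, 121.7]
tcp_rot: [3.141, 0.001, 0.449]
ft_force: [0.8, 0.2, -1.6]
opening: 0.65
grip_force: 30.0
```

Emit:
step_arm:
  plan:
    - {"x":-0.57,"y":0.873,"z":0,"rx":0,"ry":0,"rz":0}
    - {"x":-0.57,"y":0.873,"z":0,"rx":0,"ry":0,"rz":0}
    - {"x":-0.57,"y":0.873,"z":0,"rx":0,"ry":0,"rz":0}
    - {"x":-0.57,"y":0.873,"z":0,"rx":0,"ry":0,"rz":0}
    - {"x":-0.57,"y":0.873,"z":0,"rx":0,"ry":0,"rz":0}
    - {"x":-0.57,"y":0.873,"z":0,"rx":0,"ry":0,"rz":0}
    - {"x":-0.57,"y":0.873,"z":0,"rx":0,"ry":0,"rz":0}
    - {"x":-0.57,"y":0.873,"z":0,"rx":0,"ry":0,"rz":0}
    - {"x":0,"y":0,"z":0,"rx":0,"ry":0,"rz":0}
    - {"x":0,"y":0,"z":0,"rx":0,"ry":0,"rz":0}

```text
t: 6.77
eef_pos: [429.7, -26.1, 121.9]
tcp_rot: [-3.141, 0.001, 0.446]
ft_force: [1.0, 0.0, -2.2]
opening: 0.645
grip_force: 30.0
```

Emit:
step_arm:
  plan:
    - {"x":0,"y":0,"z":0.8,"rx":0,"ry":0,"rz":0}
    - {"x":0,"y":0,"z":0.8,"rx":0,"ry":0,"rz":0}
    - {"x":0,"y":0,"z":0.8,"rx":0,"ry":0,"rz":0}
    - {"x":0,"y":0,"z":0.5,"rx":0,"ry":0,"rz":0}
    - {"x":0,"y":0,"z":0.5,"rx":0,"ry":0,"rz":0}
    - {"x":0,"y":0,"z":0.4,"rx":0,"ry":0,"rz":0}
    - {"x":0,"y":0,"z":0,"rx":0,"ry":0,"rz":0}
    - {"x":0,"y":0,"z":0,"rx":0,"ry":0,"rz":0}
    - {"x":0,"y":0,"z":0,"rx":0,"ry":0,"rz":0}
    - {"x":0,"y":0,"z":0,"rx":0,"ry":0,"rz":0}

```text
t: 7.6
eef_pos: [430.3, -24.9, 27.7]
tcp_rot: [3.141, -0.001, 0.449]
ft_force: [0.6, 0.1, -1.3]
opening: 0.649
grip_force: 30.0
```

```bash
python3 go.py 430 -25 14
```

```text
now [430.3 -24.9  27.7] [ 3.141e+00 -1.000e-03  4.490e-01] t 7.6 j [-0.21  0.55  2.2  -0.    0.39  0.91] F [ 0.6  0.1 -1.3] open 0.649 grip 30.0
shift units x -0.01 y -0.00 z 0.55
```

Emit:
step_arm:
  plan:
    - {"x":0,"y":0,"z":0.2,"rx":0,"ry":0,"rz":0}
    - {"x":0,"y":0,"z":0.14,"rx":0,"ry":0,"rz":0}
    - {"x":0,"y":0,"z":0.1,"rx":0,"ry":0,"rz":0}
    - {"x":0,"y":0,"z":0.06,"rx":0,"ry":0,"rz":0}
    - {"x":0,"y":0,"z":0.05,"rx":0,"ry":0,"rz":0}
    - {"x":0,"y":0,"z":0,"rx":0,"ry":0,"rz":0}
    - {"x":0,"y":0,"z":0,"rx":0,"ry":0,"rz":0}
    - {"x":0,"y":0,"z":0,"rx":0,"ry":0,"rz":0}
    - {"x":0,"y":0,"z":0,"rx":0,"ry":0,"rz":0}
    - {"x":0,"y":0,"z":0,"rx":0,"ry":0,"rz":0}

```text
t: 8.43
eef_pos: [430.0, -25.2, 14.1]
tcp_rot: [3.141, -0.0, 0.449]
ft_force: [-3.2, 1.0, 18.9]
opening: 0.645
grip_force: 30.0
```

Emit:
step_arm:
  jaw: -1
  plan:
    - {"x":0,"y":0,"z":0,"rx":0,"ry":0,"rz":0}
    - {"x":0,"y":0,"z":0,"rx":0,"ry":0,"rz":0}
    - {"x":0,"y":0,"z":0,"rx":0,"ry":0,"rz":0}
    - {"x":0,"y":0,"z":0,"rx":0,"ry":0,"rz":0}
    - {"x":0,"y":0,"z":0,"rx":0,"ry":0,"rz":0}
    - {"x":0,"y":0,"z":0,"rx":0,"ry":0,"rz":0}
    - {"x":0,"y":0,"z":-1,"rx":0,"ry":0,"rz":0}
    - {"x":0,"y":0,"z":-1,"rx":0,"ry":0,"rz":0}
    - {"x":0,"y":0,"z":-1,"rx":0,"ry":0,"rz":0}
    - {"x":0,"y":0,"z":-1,"rx":0,"ry":0,"rz":0}

```text
t: 9.27
eef_pos: [429.7, -25.1, 114.4]
tcp_rot: [-3.141, 0.001, 0.449]
ft_force: [-0.8, 0.3, -0.3]
opening: 1.002
grip_force: 0.0
```

```bash
python3 go.py 650.7 -180.4 10 -0.059; python3 go.py 650.7 -180.4 120
```

```text
now [429.7 -25.1 114.4] [-3.141e+00  1.000e-03  4.490e-01] t 9.27 j [-0.21  0.38  2.13 -0.    0.64  0.91] F [-0.8  0.3 -0.3] open 1.002 grip 0.0
shift units x 5.27 y 9.43 z 4.18 rz units 5.08
now [429.7 -25.1 114.4] [-3.141e+00  1.000e-03  4.490e-01] t 9.27 j [-0.21  0.38  2.13 -0.    0.64  0.91] F [-0.8  0.3 -0.3] open 1.002 grip 0.0
shift units x 5.27 y 9.43 z -0.22
```

Emit:
step_arm:
  plan:
    - {"x":0.527,"y":0.943,"z":0,"rx":0,"ry":0,"rz":0}
    - {"x":0.527,"y":0.943,"z":0,"rx":0,"ry":0,"rz":0}
    - {"x":0.527,"y":0.943,"z":0,"rx":0,"ry":0,"rz":0}
    - {"x":0.527,"y":0.943,"z":0,"rx":0,"ry":0,"rz":0}
    - {"x":0.527,"y":0.943,"z":0,"rx":0,"ry":0,"rz":0}
    - {"x":0.527,"y":0.943,"z":0,"rx":0,"ry":0,"rz":0}
    - {"x":0.527,"y":0.943,"z":0,"rx":0,"ry":0,"rz":0}
    - {"x":0.527,"y":0.943,"z":0,"rx":0,"ry":0,"rz":0}
    - {"x":0.527,"y":0.943,"z":0,"rx":0,"ry":0,"rz":0}
    - {"x":0.527,"y":0.943,"z":0,"rx":0,"ry":0,"rz":0}

```text
t: 10.1
eef_pos: [651.8, -181.1, 113.1]
tcp_rot: [-3.141, 0.0, 0.449]
ft_force: [0.2, 0.9, -0.3]
opening: 1.001
grip_force: 0.0
```

Emit:
step_arm:
  plan:
    - {"x":0,"y":0,"z":0,"rx":0,"ry":0,"rz":1}
    - {"x":0,"y":0,"z":0,"rx":0,"ry":0,"rz":1}
    - {"x":0,"y":0,"z":0.6,"rx":0,"ry":0,"rz":1}
    - {"x":0,"y":0,"z":0.6,"rx":0,"ry":0,"rz":1}
    - {"x":0,"y":0,"z":0.6,"rx":0,"ry":0,"rz":1}
    - {"x":0,"y":0,"z":0.6,"rx":0,"ry":0,"rz":0.08}
    - {"x":0,"y":0,"z":0.6,"rx":0,"ry":0,"rz":0}
    - {"x":0,"y":0,"z":0,"rx":0,"ry":0,"rz":0}
    - {"x":0,"y":0,"z":0,"rx":0,"ry":0,"rz":0}
    - {"x":0,"y":0,"z":0,"rx":0,"ry":0,"rz":0}

```text
t: 10.93
eef_pos: [651.3, -180.5, 39.0]
tcp_rot: [3.141, -0.001, -0.059]
ft_force: [0.5, 0.1, 0.3]
opening: 0.996
grip_force: 0.0
```

```bash
python3 go.py 650.7 -180.4 3 -0.059; cat > m3.py <<'E'
from fit import *
c=snap('top'); im=c['image']; Y=yellow(im); cv2.imwrite('pics/top1.png',im[:,:,::-1])
win=(85,170,250,300)
P=dict(scr=(scr,(524.8,372.6,-.202),[31]),spa=(spa,(506.3,282.9,-.204),[41,-54]),cal=(cal,(526.7,187.8,-.211),[22]))
for n,(rf,g,ex) in P.items():
    d=np.array([np.cos(-.205),np.sin(-.205)]); w=np.zeros_like(Y)
    for v,u in zip(*np.nonzero(Y)):
        if 170<=v<300 and 85<=u<250:
            q=onz(c,u,v,8)[:2]-g[:2]
            if abs(-d[1]*q[0]+d[0]*q[1])<46: w[v,u]=1
    x,f=fit(c,w,rf,g,(8,18),win,None,ex); print(n,w.sum(),x.round(3),round(f,3))
E
python3 m3.py
```

```text
now [ 651.3 -180.5   39. ] [ 3.141e+00 -1.000e-03 -5.900e-02] t 10.93 j [-0.37  0.76  1.57 -0.    0.82  1.26] F [0.5 0.1 0.3] open 0.996 grip 0.0
shift units x -0.02 y -0.00 z 1.44 rz units -0.00
scr 935 [ 5.25038e+02  3.74394e+02 -1.78000e-01  3.64390e+01] 0.8
spa 0 [ 5.063e+02  2.829e+02 -2.040e-01  4.100e+01 -5.400e+01] inf
cal 0 [ 5.267e+02  1.878e+02 -2.110e-01  2.200e+01] inffit.py:17: RuntimeWarning: divide by zero encountered in scalar divide
  M=m.reshape(v1-v0,S,u1-u0,S).mean((1,3)); return (W*abs(M-T)).sum()/T.sum()
  np.max(np.abs(fsim[0] - fsim[1:])) <= fatol):
```

Emit:
step_arm:
  plan:
    - {"x":0,"y":0,"z":0.6,"rx":0,"ry":0,"rz":0}
    - {"x":0,"y":0,"z":0.5,"rx":0,"ry":0,"rz":0}
    - {"x":0,"y":0,"z":0.3,"rx":0,"ry":0,"rz":0}
    - {"x":0,"y":0,"z":0,"rx":0,"ry":0,"rz":0}
    - {"x":0,"y":0,"z":0,"rx":0,"ry":0,"rz":0}
    - {"x":0,"y":0,"z":0,"rx":0,"ry":0,"rz":0}
    - {"x":0,"y":0,"z":0,"rx":0,"ry":0,"rz":0}
    - {"x":0,"y":0,"z":0,"rx":0,"ry":0,"rz":0}
    - {"x":0,"y":0,"z":0,"rx":0,"ry":0,"rz":0}
    - {"x":0,"y":0,"z":0,"rx":0,"ry":0,"rz":0}

```text
t: 11.82
eef_pos: [651.1, -180.4, 3.7]
tcp_rot: [3.141, -0.0, -0.059]
ft_force: [-1.6, 0.6, -0.0]
opening: 0.996
grip_force: 0.0
```

Emit:
step_arm:
  jaw: 1
  plan:
    - {"x":0,"y":0,"z":0,"rx":0,"ry":0,"rz":0}
    - {"x":0,"y":0,"z":0,"rx":0,"ry":0,"rz":0}
    - {"x":0,"y":0,"z":0,"rx":0,"ry":0,"rz":0}
    - {"x":0,"y":0,"z":0,"rx":0,"ry":0,"rz":0}
    - {"x":0,"y":0,"z":0,"rx":0,"ry":0,"rz":0}
    - {"x":0,"y":0,"z":0,"rx":0,"ry":0,"rz":0}
    - {"x":0,"y":0,"z":0,"rx":0,"ry":0,"rz":0}
    - {"x":0,"y":0,"z":0,"rx":0,"ry":0,"rz":0}
    - {"x":0,"y":0,"z":0,"rx":0,"ry":0,"rz":0}
    - {"x":0,"y":0,"z":0,"rx":0,"ry":0,"rz":0}

```text
t: 12.65
eef_pos: [651.0, -180.4, 3.4]
tcp_rot: [3.141, -0.0, -0.059]
ft_force: [-0.3, 1.3, 0.2]
opening: 0.355
grip_force: 0.0
```

```bash
python3 go.py 506.3 282.9 90 -0.205
```

```text
now [ 651.  -180.4    3.4] [ 3.141 -0.    -0.059] t 12.65 j [-0.37  0.8   1.58 -0.    0.75  1.26] F [-0.3  1.3  0.2] open 0.355 grip 0.0
shift units x -6.88 y -18.16 z -3.46 rz units 1.46
```

Fingers still closing; wait one more call.

Emit:
step_arm:
  plan:
    - {"x":0,"y":0,"z":0,"rx":0,"ry":0,"rz":0}
    - {"x":0,"y":0,"z":0,"rx":0,"ry":0,"rz":0}
    - {"x":0,"y":0,"z":0,"rx":0,"ry":0,"rz":0}
    - {"x":0,"y":0,"z":0,"rx":0,"ry":0,"rz":0}
    - {"x":0,"y":0,"z":0,"rx":0,"ry":0,"rz":0}
    - {"x":0,"y":0,"z":0,"rx":0,"ry":0,"rz":0}
    - {"x":0,"y":0,"z":-0.4,"rx":0,"ry":0,"rz":0}
    - {"x":0,"y":0,"z":-0.6,"rx":0,"ry":0,"rz":0}
    - {"x":0,"y":0,"z":-1,"rx":0,"ry":0,"rz":0}
    - {"x":0,"y":0,"z":-1,"rx":0,"ry":0,"rz":0}

```text
t: 13.48
eef_pos: [650.6, -180.2, 79.3]
tcp_rot: [-3.141, 0.001, -0.059]
ft_force: [-0.9, -0.3, -0.7]
opening: 0.13
grip_force: 30.0
```

```bash
python3 go.py 506.3 282.9 90 -0.205; python3 - <<'E'
from h import *
for n in('top','side'):
    c=snap(n); cv2.imwrite(f'pics/{n}2.png',c['image'][:,:,::-1])
E
```

```text
now [ 650.6 -180.2   79.3] [-3.141e+00  1.000e-03 -5.900e-02] t 13.48 j [-0.37  0.71  1.55 -0.    0.89  1.26] F [-0.9 -0.3 -0.7] open 0.13 grip 30.0
shift units x -6.86 y -18.15 z -0.43 rz units 1.46
```

View pics/side2.png

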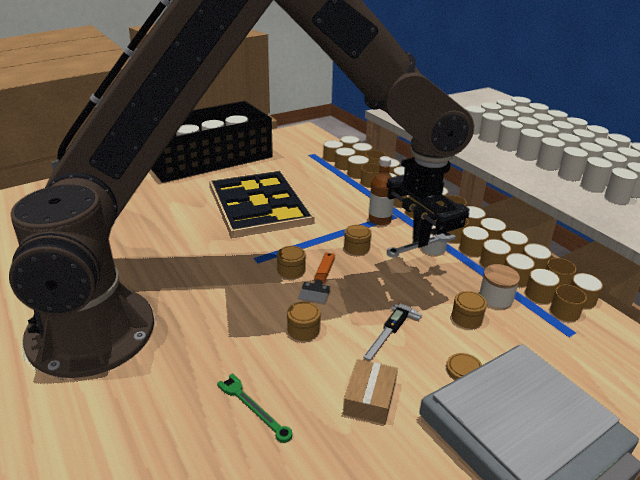

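Emit:
step_arm:
  plan:
    - {"x":-0.361,"y":-0.955,"z":0,"rx":0,"ry":0,"rz":0}
    - {"x":-0.361,"y":-0.955,"z":0,"rx":0,"ry":0,"rz":0}
    - {"x":-0.361,"y":-0.955,"z":0,"rx":0,"ry":0,"rz":0}
    - {"x":-0.361,"y":-0.955,"z":0,"rx":0,"ry":0,"rz":0}
    - {"x":-0.361,"y":-0.955,"z":0,"rx":0,"ry":0,"rz":0}
    - {"x":-0.361,"y":-0.955,"z":0,"rx":0,"ry":0,"rz":0}
    - {"x":-0.361,"y":-0.955,"z":0,"rx":0,"ry":0,"rz":0}
    - {"x":-0.361,"y":-0.955,"z":0,"rx":0,"ry":0,"rz":0}
    - {"x":-0.361,"y":-0.955,"z":0,"rx":0,"ry":0,"rz":0}
    - {"x":-0.361,"y":-0.955,"z":0,"rx":0,"ry":0,"rz":0}

```text
t: 14.42
eef_pos: [574.3, 64.4, 78.2]
tcp_rot: [3.141, 0.0, -0.059]
ft_force: [1.1, -0.8, -1.2]
opening: 0.128
grip_force: 30.0
```

Emit:
step_arm:
  plan:
    - {"x":-0.361,"y":-0.955,"z":0,"rx":0,"ry":0,"rz":0}
    - {"x":-0.361,"y":-0.955,"z":0,"rx":0,"ry":0,"rz":0}
    - {"x":-0.361,"y":-0.955,"z":0,"rx":0,"ry":0,"rz":0}
    - {"x":-0.361,"y":-0.955,"z":0,"rx":0,"ry":0,"rz":0}
    - {"x":-0.361,"y":-0.955,"z":0,"rx":0,"ry":0,"rz":0}
    - {"x":-0.361,"y":-0.955,"z":0,"rx":0,"ry":0,"rz":0}
    - {"x":-0.361,"y":-0.955,"z":0,"rx":0,"ry":0,"rz":0}
    - {"x":-0.361,"y":-0.955,"z":0,"rx":0,"ry":0,"rz":0}
    - {"x":-0.361,"y":-0.955,"z":0,"rx":0,"ry":0,"rz":0}
    - {"x":0,"y":0,"z":0,"rx":0,"ry":0,"rz":1}

```text
t: 15.25
eef_pos: [505.1, 285.9, 78.2]
tcp_rot: [-3.141, 0.0, -0.155]
ft_force: [0.3, -0.6, -1.7]
opening: 0.133
grip_force: 30.0
```

Emit:
step_arm:
  plan:
    - {"x":0,"y":0,"z":0,"rx":0,"ry":0,"rz":0.46}
    - {"x":0,"y":0,"z":0.6,"rx":0,"ry":0,"rz":0}
    - {"x":0,"y":0,"z":0.6,"rx":0,"ry":0,"rz":0}
    - {"x":0,"y":0,"z":0.3,"rx":0,"ry":0,"rz":0}
    - {"x":0,"y":0,"z":0.2,"rx":0,"ry":0,"rz":0}
    - {"x":0,"y":0,"z":0,"rx":0,"ry":0,"rz":0}
    - {"x":0,"y":0,"z":0,"rx":0,"ry":0,"rz":0}
    - {"x":0,"y":0,"z":0,"rx":0,"ry":0,"rz":0}
    - {"x":0,"y":0,"z":0,"rx":0,"ry":0,"rz":0}
    - {"x":0,"y":0,"z":0,"rx":0,"ry":0,"rz":0}

```text
t: 16.08
eef_pos: [506.9, 282.7, 36.4]
tcp_rot: [-3.141, -0.001, -0.205]
ft_force: [-0.1, 0.3, -1.3]
opening: 0.132
grip_force: 30.0
```

```bash
python3 go.py 506.3 282.9 11.5 -0.205;  cat > m4.py <<'E'
from fit import *
c=load('side'); im=c['image']; Y=yellow(im); h=cv2.cvtColor(im,cv2.COLOR_RGB2HSV)
win=(205,165,320,240); print('yel',Y[165:240,205:320].sum())
P=dict(scr=(scr,(524.8,372.6,-.202),[31]),spa=(spa,(506.3,282.9,-.204),[41,-54]),cal=(cal,(526.7,187.8,-.211),[22]))
for n,(rf,g,ex) in P.items():
    d=np.array([np.cos(-.205),np.sin(-.205)]); w=np.zeros_like(Y)
    for v,u in zip(*np.nonzero(Y)):
        if 165<=v<240 and 205<=u<320:
            q=onz(c,u,v,8)[:2]-g[:2]
            if abs(-d[1]*q[0]+d[0]*q[1])<46: w[v,u]=1
    x,f=fit(c,w,rf,g,(8,18),win,None,ex); print(n,w.sum(),x.round(3),round(f,3))
E
python3 m4.py
```

```text
now [506.9 282.7  36.4] [-3.141e+00 -1.000e-03 -2.050e-01] t 16.08 j [ 0.39  0.66  1.83 -0.    0.66  2.17] F [-0.1  0.3 -1.3] open 0.132 grip 30.0
shift units x -0.02 y -0.00 z 1.00 rz units -0.00
yel 1
scr 0 [ 5.248e+02  3.726e+02 -2.020e-01  3.100e+01] inf
spa 0 [ 5.063e+02  2.829e+02 -2.040e-01  4.100e+01 -5.400e+01] inf
cal 0 [ 5.267e+02  1.878e+02 -2.110e-01  2.200e+01] inffit.py:17: RuntimeWarning: divide by zero encountered in scalar divide
  M=m.reshape(v1-v0,S,u1-u0,S).mean((1,3)); return (W*abs(M-T)).sum()/T.sum()
  np.max(np.abs(fsim[0] - fsim[1:])) <= fatol):
```

```bash
sed -i 's/Y=yellow(im); h=.*/h=cv2.cvtColor(im,cv2.COLOR_RGB2HSV); Y=(h[...,0]>22)\&(h[...,0]<34)\&(h[...,1]>150)\&(h[...,2]>120); print(h[212,290],h[184,270])/' m4.py; python3 m4.py 2>/dev/null
```

```text
[ 25 184 201] [ 25 191 210]
yel 814
scr 276 [ 5.23557e+02  3.73040e+02 -2.01000e-01  3.45490e+01] 0.181
spa 232 [ 5.04609e+02  2.82609e+02 -2.03000e-01  4.33680e+01 -5.34740e+01] 0.212
cal 306 [ 5.25438e+02  1.87744e+02 -1.95000e-01  2.25270e+01] 0.168
```

Emit:
step_arm:
  plan:
    - {"x":-0.04,"y":0,"z":0.2,"rx":0,"ry":0,"rz":0}
    - {"x":0,"y":0,"z":0.2,"rx":0,"ry":0,"rz":0}
    - {"x":0,"y":0,"z":0.2,"rx":0,"ry":0,"rz":0}
    - {"x":0,"y":0,"z":0.15,"rx":0,"ry":0,"rz":0}
    - {"x":0,"y":0,"z":0.15,"rx":0,"ry":0,"rz":0}
    - {"x":0,"y":0,"z":0,"rx":0,"ry":0,"rz":0}
    - {"x":0,"y":0,"z":0,"rx":0,"ry":0,"rz":0}
    - {"x":0,"y":0,"z":0,"rx":0,"ry":0,"rz":0}
    - {"x":0,"y":0,"z":0,"rx":0,"ry":0,"rz":0}
    - {"x":0,"y":0,"z":0,"rx":0,"ry":0,"rz":0}

```text
t: 16.92
eef_pos: [505.8, 282.9, 13.6]
tcp_rot: [-3.141, -0.0, -0.205]
ft_force: [-0.3, 0.1, -0.8]
opening: 0.129
grip_force: 30.0
```

Emit:
step_arm:
  plan:
    - {"x":0,"y":0,"z":0.05,"rx":0,"ry":0,"rz":0}
    - {"x":0,"y":0,"z":0.04,"rx":0,"ry":0,"rz":0}
    - {"x":0,"y":0,"z":0,"rx":0,"ry":0,"rz":0}
    - {"x":0,"y":0,"z":0,"rx":0,"ry":0,"rz":0}
    - {"x":0,"y":0,"z":0,"rx":0,"ry":0,"rz":0}
    - {"x":0,"y":0,"z":0,"rx":0,"ry":0,"rz":0}
    - {"x":0,"y":0,"z":0,"rx":0,"ry":0,"rz":0}
    - {"x":0,"y":0,"z":0,"rx":0,"ry":0,"rz":0}
    - {"x":0,"y":0,"z":0,"rx":0,"ry":0,"rz":0}
    - {"x":0,"y":0,"z":0,"rx":0,"ry":0,"rz":0}

```text
t: 17.75
eef_pos: [505.8, 282.9, 11.4]
tcp_rot: [-3.141, -0.0, -0.205]
ft_force: [-1.4, 0.4, 4.7]
opening: 0.132
grip_force: 30.0
```

Emit:
step_arm:
  jaw: 0.26
  plan:
    - {"x":0,"y":0,"z":0,"rx":0,"ry":0,"rz":0}
    - {"x":0,"y":0,"z":0,"rx":0,"ry":0,"rz":0}
    - {"x":0,"y":0,"z":0,"rx":0,"ry":0,"rz":0}
    - {"x":0,"y":0,"z":0,"rx":0,"ry":0,"rz":0}
    - {"x":0,"y":0,"z":0,"rx":0,"ry":0,"rz":0}
    - {"x":0,"y":0,"z":0,"rx":0,"ry":0,"rz":0}
    - {"x":0,"y":0,"z":-0.6,"rx":0,"ry":0,"rz":0}
    - {"x":0,"y":0,"z":-0.8,"rx":0,"ry":0,"rz":0}
    - {"x":0,"y":0,"z":-1,"rx":0,"ry":0,"rz":0}
    - {"x":0,"y":0,"z":-1,"rx":0,"ry":0,"rz":0}

```text
t: 18.58
eef_pos: [505.4, 282.7, 96.7]
tcp_rot: [3.141, 0.001, -0.205]
ft_force: [0.3, 0.2, 1.0]
opening: 0.369
grip_force: 0.0
```

```bash
python3 go.py 471.5 -84.3 95 0.755
python3 - <<'E'
from h import *
for n in('top','side'):
    c=snap(n)
a=load('top')['image'][165:305,85:295,::-1]; b=load('side')['image'][160:245,200:325,::-1]
a=cv2.resize(a,None,fx=2.8,fy=2.8,interpolation=cv2.INTER_CUBIC); b=cv2.resize(b,(588,400),interpolation=cv2.INTER_CUBIC)[:200*2]
cv2.imwrite('pics/s3.png',np.vstack([a[:,:588],b])[:790])
E
```

```text
now [505.4 282.7  96.7] [ 3.141e+00  1.000e-03 -2.050e-01] t 18.58 j [ 0.4   0.57  1.79 -0.    0.78  2.17] F [0.3 0.2 1. ] open 0.369 grip 0.0
shift units x 1.66 y 14.65 z 0.07 rz units -9.60
```

```bash
cat > m5.py <<'E'
from fit import *
c=load('top'); im=cv2.imread('pics/top0.png')[:,:,::-1].copy(); h=cv2.cvtColor(im,cv2.COLOR_RGB2HSV); H,Sa,V=[h[...,i].astype(int) for i in range(3)]
w=(300,215,380,295)
m=(H<21)&(Sa>130); m[:,376:]=0; print(m[215:295,300:380].sum())
print(fit(c,m,lambda e:[(-50,50,-12,12)],(494.8,-62.4,-2.386),(10,),w))
# whole tool: handle, or grey vs wood
g=(Sa<52)&(abs(V-150)<200); m2=m|g; m2[:262,345:]=m[:262,345:]
print(m2[215:295,300:380].sum())
print(fit(c,m2,lambda e:[(-82,18,-12,12),(18,e[0],-6,6),(e[0],82,-28,28)],(471.5,-84.3,-2.387),(6,),w,None,[36]))
w2=(405,200,462,285); m=(Sa<50); print(fit(c,m,lambda e:[(-31,31,-13,13),(-124,40,-7,7),(e[0],46,-30,18),(36,44,-37,23)],(523,-277,.453),(7,),w2,None,[34]))
# black body only
m=(V<140)&(Sa<120); m=cv2.morphologyEx(m.astype(np.uint8),cv2.MORPH_CLOSE,np.ones((5,5))); m[:,:415]=0; m[:208]=0;m[246:]=0; print(m[200:285,405:462].sum(),fit(c,m,lambda e:[(-31,31,-13,13)],(523,-277,.453),(9,),w2))
E
python3 m5.py
```

```text
512
(array([494.98994099, -62.09259187,  -2.38064863]), np.float64(0.0628662109375))
1052
(array([472.29246838, -83.63091517,  -2.39535908,  38.27784976]), np.float64(0.1277328897338403))
(array([ 5.22024063e+02, -2.76865106e+02,  4.61581874e-01,  3.56380525e+01]), np.float64(0.5118043844856661))
408 (array([ 5.23014178e+02, -2.76005498e+02,  4.73425669e-01]), np.float64(0.25643382352941174))
```

Emit:
step_arm:
  jaw: -0.3
  plan:
    - {"x":0.111,"y":0.977,"z":0,"rx":0,"ry":0,"rz":0}
    - {"x":0.111,"y":0.977,"z":0,"rx":0,"ry":0,"rz":0}
    - {"x":0.111,"y":0.977,"z":0,"rx":0,"ry":0,"rz":0}
    - {"x":0.111,"y":0.977,"z":0,"rx":0,"ry":0,"rz":0}
    - {"x":0.111,"y":0.977,"z":0,"rx":0,"ry":0,"rz":0}
    - {"x":0.111,"y":0.977,"z":0,"rx":0,"ry":0,"rz":0}
    - {"x":0.111,"y":0.977,"z":0,"rx":0,"ry":0,"rz":0}
    - {"x":0.111,"y":0.977,"z":0,"rx":0,"ry":0,"rz":0}
    - {"x":0.111,"y":0.977,"z":0,"rx":0,"ry":0,"rz":0}
    - {"x":0.111,"y":0.977,"z":0,"rx":0,"ry":0,"rz":0}

```text
t: 19.52
eef_pos: [482.6, 36.9, 95.6]
tcp_rot: [3.141, 0.001, -0.205]
ft_force: [0.2, -0.1, -0.3]
opening: 0.653
grip_force: 0.0
```

Emit:
step_arm:
  plan:
    - {"x":0.111,"y":0.977,"z":0,"rx":0,"ry":0,"rz":0}
    - {"x":0.111,"y":0.977,"z":0,"rx":0,"ry":0,"rz":0}
    - {"x":0.111,"y":0.977,"z":0,"rx":0,"ry":0,"rz":0}
    - {"x":0.111,"y":0.977,"z":0,"rx":0,"ry":0,"rz":0}
    - {"x":0.111,"y":0.977,"z":0,"rx":0,"ry":0,"rz":0}
    - {"x":0,"y":0,"z":0,"rx":0,"ry":0,"rz":-1}
    - {"x":0,"y":0,"z":0,"rx":0,"ry":0,"rz":-1}
    - {"x":0,"y":0,"z":0,"rx":0,"ry":0,"rz":-1}
    - {"x":0,"y":0,"z":0,"rx":0,"ry":0,"rz":-1}
    - {"x":0,"y":0,"z":0,"rx":0,"ry":0,"rz":-1}

```text
t: 20.35
eef_pos: [471.5, -84.4, 95.6]
tcp_rot: [-3.141, 0.001, 0.299]
ft_force: [0.3, 0.3, 0.4]
opening: 0.65
grip_force: 0.0
```

Emit:
step_arm:
  plan:
    - {"x":0,"y":0,"z":0,"rx":0,"ry":0,"rz":-1}
    - {"x":0,"y":0,"z":0,"rx":0,"ry":0,"rz":-1}
    - {"x":0,"y":0,"z":0,"rx":0,"ry":0,"rz":-1}
    - {"x":0,"y":0,"z":0,"rx":0,"ry":0,"rz":-1}
    - {"x":0,"y":0,"z":0,"rx":0,"ry":0,"rz":-0.6}
    - {"x":0,"y":0,"z":0.6,"rx":0,"ry":0,"rz":0}
    - {"x":0,"y":0,"z":0.6,"rx":0,"ry":0,"rz":0}
    - {"x":0,"y":0,"z":0.6,"rx":0,"ry":0,"rz":0}
    - {"x":0,"y":0,"z":0,"rx":0,"ry":0,"rz":0}
    - {"x":0,"y":0,"z":0,"rx":0,"ry":0,"rz":0}

```text
t: 21.18
eef_pos: [471.3, -84.2, 50.5]
tcp_rot: [-3.14, 0.001, 0.755]
ft_force: [1.3, 0.1, 0.1]
opening: 0.651
grip_force: 0.0
```

```bash
python3 go.py 471.5 -84.3 5 0.755; python3 - <<'E'
from h import *
a=snap('top')['image']; cv2.imwrite('pics/top3.png',a[:,:,::-1])
E
```

```text
now [471.3 -84.2  50.5] [-3.14e+00  1.00e-03  7.55e-01] t 21.18 j [-0.31  0.54  2.07 -0.    0.53  0.5 ] F [1.3 0.1 0.1] open 0.651 grip 0.0
shift units x 0.00 y 0.01 z 1.82 rz units -0.00
```

View pics/top3.png

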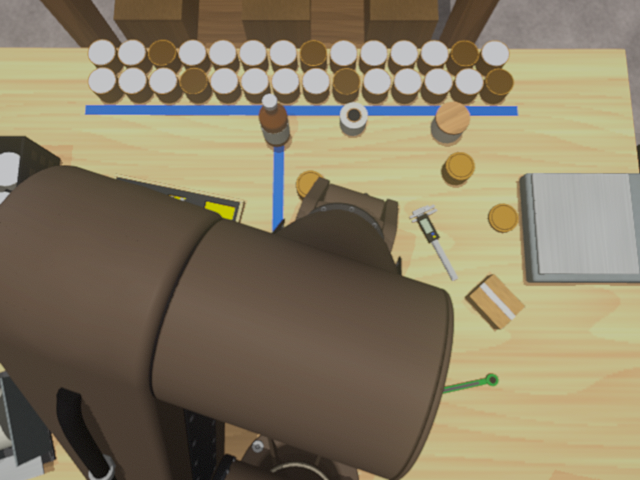

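Emit:
step_arm:
  plan:
    - {"x":0,"y":0,"z":0.6,"rx":0,"ry":0,"rz":0}
    - {"x":0,"y":0,"z":0.6,"rx":0,"ry":0,"rz":0}
    - {"x":0,"y":0,"z":0.4,"rx":0,"ry":0,"rz":0}
    - {"x":0,"y":0,"z":0.2,"rx":0,"ry":0,"rz":0}
    - {"x":0,"y":0,"z":0,"rx":0,"ry":0,"rz":0}
    - {"x":0,"y":0,"z":0,"rx":0,"ry":0,"rz":0}
    - {"x":0,"y":0,"z":0,"rx":0,"ry":0,"rz":0}
    - {"x":0,"y":0,"z":0,"rx":0,"ry":0,"rz":0}
    - {"x":0,"y":0,"z":0,"rx":0,"ry":0,"rz":0}
    - {"x":0,"y":0,"z":0,"rx":0,"ry":0,"rz":0}

```text
t: 22.07
eef_pos: [472.0, -84.4, 6.5]
tcp_rot: [3.141, -0.0, 0.755]
ft_force: [0.9, -1.1, 0.7]
opening: 0.647
grip_force: 0.6
```

Emit:
step_arm:
  jaw: 1
  plan:
    - {"x":0,"y":0,"z":0,"rx":0,"ry":0,"rz":0}
    - {"x":0,"y":0,"z":0,"rx":0,"ry":0,"rz":0}
    - {"x":0,"y":0,"z":0,"rx":0,"ry":0,"rz":0}
    - {"x":0,"y":0,"z":0,"rx":0,"ry":0,"rz":0}
    - {"x":0,"y":0,"z":0,"rx":0,"ry":0,"rz":0}
    - {"x":0,"y":0,"z":0,"rx":0,"ry":0,"rz":0}
    - {"x":0,"y":0,"z":0,"rx":0,"ry":0,"rz":0}
    - {"x":0,"y":0,"z":0,"rx":0,"ry":0,"rz":0}
    - {"x":0,"y":0,"z":0,"rx":0,"ry":0,"rz":0}
    - {"x":0,"y":0,"z":0,"rx":0,"ry":0,"rz":0}

```text
t: 22.9
eef_pos: [471.7, -84.3, 6.1]
tcp_rot: [-3.141, 0.0, 0.755]
ft_force: [-0.3, 0.3, 0.6]
opening: 0.248
grip_force: 30.0
```

```bash
python3 go.py 524.4 372.8 90 2.938
```

```text
now [471.7 -84.3   6.1] [-3.141  0.     0.755] t 22.9 j [-0.31  0.63  2.09 -0.    0.42  0.5 ] F [-0.3  0.3  0.6] open 0.248 grip 30.0
shift units x 14.06 y -11.87 z -3.36 rz units -21.83
```

Emit:
step_arm:
  plan:
    - {"x":0,"y":0,"z":-0.4,"rx":0,"ry":0,"rz":0}
    - {"x":0,"y":0,"z":-1,"rx":0,"ry":0,"rz":0}
    - {"x":0,"y":0,"z":-1,"rx":0,"ry":0,"rz":0}
    - {"x":0,"y":0,"z":-1,"rx":0,"ry":0,"rz":0}
    - {"x":0.937,"y":-0.791,"z":0,"rx":0,"ry":0,"rz":0}
    - {"x":0.937,"y":-0.791,"z":0,"rx":0,"ry":0,"rz":0}
    - {"x":0.937,"y":-0.791,"z":0,"rx":0,"ry":0,"rz":0}
    - {"x":0.937,"y":-0.791,"z":0,"rx":0,"ry":0,"rz":0}
    - {"x":0.937,"y":-0.791,"z":0,"rx":0,"ry":0,"rz":0}
    - {"x":0.937,"y":-0.791,"z":0,"rx":0,"ry":0,"rz":0}

```text
t: 23.73
eef_pos: [492.8, 99.9, 91.8]
tcp_rot: [3.141, -0.0, 0.755]
ft_force: [0.4, -0.4, -2.0]
opening: 0.248
grip_force: 30.0
```

Emit:
step_arm:
  plan:
    - {"x":0.937,"y":-0.791,"z":0,"rx":0,"ry":0,"rz":0}
    - {"x":0.937,"y":-0.791,"z":0,"rx":0,"ry":0,"rz":0}
    - {"x":0.937,"y":-0.791,"z":0,"rx":0,"ry":0,"rz":0}
    - {"x":0.937,"y":-0.791,"z":0,"rx":0,"ry":0,"rz":0}
    - {"x":0.937,"y":-0.791,"z":0,"rx":0,"ry":0,"rz":0}
    - {"x":0.937,"y":-0.791,"z":0,"rx":0,"ry":0,"rz":0}
    - {"x":0.937,"y":-0.791,"z":0,"rx":0,"ry":0,"rz":0}
    - {"x":0.937,"y":-0.791,"z":0,"rx":0,"ry":0,"rz":0}
    - {"x":0.937,"y":-0.791,"z":0,"rx":0,"ry":0,"rz":0}
    - {"x":0,"y":0,"z":0,"rx":0,"ry":0,"rz":-0.83}

```text
t: 24.57
eef_pos: [524.6, 377.1, 91.8]
tcp_rot: [3.141, -0.002, 0.839]
ft_force: [0.5, -1.2, -1.8]
opening: 0.25
grip_force: 30.0
```

Emit:
step_arm:
  plan:
    - {"x":0,"y":0,"z":0,"rx":0,"ry":0,"rz":-1}
    - {"x":0,"y":0,"z":0,"rx":0,"ry":0,"rz":-1}
    - {"x":0,"y":0,"z":0,"rx":0,"ry":0,"rz":-1}
    - {"x":0,"y":0,"z":0,"rx":0,"ry":0,"rz":-1}
    - {"x":0,"y":0,"z":0,"rx":0,"ry":0,"rz":-1}
    - {"x":0,"y":0,"z":0,"rx":0,"ry":0,"rz":-1}
    - {"x":0,"y":0,"z":0,"rx":0,"ry":0,"rz":-1}
    - {"x":0,"y":0,"z":0,"rx":0,"ry":0,"rz":-1}
    - {"x":0,"y":0,"z":0,"rx":0,"ry":0,"rz":-1}
    - {"x":0,"y":0,"z":0,"rx":0,"ry":0,"rz":-1}

```text
t: 25.4
eef_pos: [524.3, 372.3, 91.7]
tcp_rot: [-3.141, 0.0, 1.843]
ft_force: [0.0, -0.1, -2.3]
opening: 0.25
grip_force: 30.0
```

Emit:
step_arm:
  plan:
    - {"x":0,"y":0,"z":0,"rx":0,"ry":0,"rz":-1}
    - {"x":0,"y":0,"z":0,"rx":0,"ry":0,"rz":-1}
    - {"x":0,"y":0,"z":0,"rx":0,"ry":0,"rz":-1}
    - {"x":0,"y":0,"z":0,"rx":0,"ry":0,"rz":-1}
    - {"x":0,"y":0,"z":0,"rx":0,"ry":0,"rz":-1}
    - {"x":0,"y":0,"z":0,"rx":0,"ry":0,"rz":-1}
    - {"x":0,"y":0,"z":0,"rx":0,"ry":0,"rz":-1}
    - {"x":0,"y":0,"z":0,"rx":0,"ry":0,"rz":-1}
    - {"x":0,"y":0,"z":0,"rx":0,"ry":0,"rz":-1}
    - {"x":0,"y":0,"z":0,"rx":0,"ry":0,"rz":-1}

```text
t: 26.23
eef_pos: [524.3, 372.3, 91.7]
tcp_rot: [-3.141, -0.0, 2.843]
ft_force: [0.4, 0.7, -1.9]
opening: 0.25
grip_force: 30.0
```

Emit:
step_arm:
  plan:
    - {"x":0,"y":0,"z":0,"rx":0,"ry":0,"rz":-1}
    - {"x":0,"y":0,"z":0.5,"rx":0,"ry":0,"rz":0}
    - {"x":0,"y":0,"z":0.6,"rx":0,"ry":0,"rz":0}
    - {"x":0,"y":0,"z":0.6,"rx":0,"ry":0,"rz":0}
    - {"x":0,"y":0,"z":0.4,"rx":0,"ry":0,"rz":0}
    - {"x":0,"y":0,"z":0,"rx":0,"ry":0,"rz":0}
    - {"x":0,"y":0,"z":0,"rx":0,"ry":0,"rz":0}
    - {"x":0,"y":0,"z":0,"rx":0,"ry":0,"rz":0}
    - {"x":0,"y":0,"z":0,"rx":0,"ry":0,"rz":0}
    - {"x":0,"y":0,"z":0,"rx":0,"ry":0,"rz":0}

```text
t: 27.07
eef_pos: [524.8, 372.6, 39.4]
tcp_rot: [3.141, 0.001, 2.937]
ft_force: [-0.1, 0.2, -2.3]
opening: 0.252
grip_force: 30.0
```

```bash
python3 go.py 524.4 372.8 14.1 2.938; python3 - <<'E'
from h import *
for n in('top','side'): snap(n)
a=load('top')['image'][155:305,75:255,::-1]; b=load('side')['image'][155:245,195:330,::-1]
a=cv2.resize(a,(360,300),interpolation=cv2.INTER_CUBIC); b=cv2.resize(b,(432,288),interpolation=cv2.INTER_CUBIC)
o=np.zeros((300,800,3),np.uint8); o[:,:360]=a; o[:288,364:796]=b; cv2.imwrite('pics/s4.png',o)
E
```

```text
now [524.8 372.6  39.4] [3.141e+00 1.000e-03 2.937e+00] t 27.07 j [ 0.51  0.72  1.66 -0.    0.76 -0.85] F [-0.1  0.2 -2.3] open 0.252 grip 30.0
shift units x 0.02 y 0.00 z 1.01 rz units -0.01
```

View pics/s4.png

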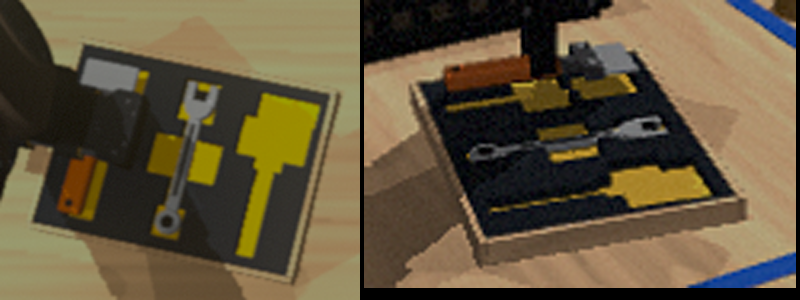

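Emit:
step_arm:
  plan:
    - {"x":0,"y":0,"z":0.2,"rx":0,"ry":0,"rz":0}
    - {"x":0,"y":0,"z":0.2,"rx":0,"ry":0,"rz":0}
    - {"x":0,"y":0,"z":0.2,"rx":0,"ry":0,"rz":0}
    - {"x":0,"y":0,"z":0.15,"rx":0,"ry":0,"rz":0}
    - {"x":0,"y":0,"z":0.15,"rx":0,"ry":0,"rz":0}
    - {"x":0,"y":0,"z":0,"rx":0,"ry":0,"rz":0}
    - {"x":0,"y":0,"z":0,"rx":0,"ry":0,"rz":0}
    - {"x":0,"y":0,"z":0,"rx":0,"ry":0,"rz":0}
    - {"x":0,"y":0,"z":0,"rx":0,"ry":0,"rz":0}
    - {"x":0,"y":0,"z":0,"rx":0,"ry":0,"rz":0}

```text
t: 28.0
eef_pos: [524.6, 372.5, 16.3]
tcp_rot: [3.141, 0.0, 2.938]
ft_force: [-0.3, 0.1, -2.4]
opening: 0.246
grip_force: 30.0
```

Emit:
step_arm:
  plan:
    - {"x":0,"y":0,"z":0.05,"rx":0,"ry":0,"rz":0}
    - {"x":0,"y":0,"z":0.04,"rx":0,"ry":0,"rz":0}
    - {"x":0,"y":0,"z":0,"rx":0,"ry":0,"rz":0}
    - {"x":0,"y":0,"z":0,"rx":0,"ry":0,"rz":0}
    - {"x":0,"y":0,"z":0,"rx":0,"ry":0,"rz":0}
    - {"x":0,"y":0,"z":0,"rx":0,"ry":0,"rz":0}
    - {"x":0,"y":0,"z":0,"rx":0,"ry":0,"rz":0}
    - {"x":0,"y":0,"z":0,"rx":0,"ry":0,"rz":0}
    - {"x":0,"y":0,"z":0,"rx":0,"ry":0,"rz":0}
    - {"x":0,"y":0,"z":0,"rx":0,"ry":0,"rz":0}

```text
t: 28.83
eef_pos: [524.6, 372.5, 14.1]
tcp_rot: [3.141, 0.0, 2.938]
ft_force: [-0.4, -0.9, 5.6]
opening: 0.252
grip_force: 30.0
```

Emit:
step_arm:
  jaw: 0.12
  plan:
    - {"x":0,"y":0,"z":0,"rx":0,"ry":0,"rz":0}
    - {"x":0,"y":0,"z":0,"rx":0,"ry":0,"rz":0}
    - {"x":0,"y":0,"z":0,"rx":0,"ry":0,"rz":0}
    - {"x":0,"y":0,"z":0,"rx":0,"ry":0,"rz":0}
    - {"x":0,"y":0,"z":0,"rx":0,"ry":0,"rz":0}
    - {"x":0,"y":0,"z":0,"rx":0,"ry":0,"rz":0}
    - {"x":0,"y":0,"z":-0.6,"rx":0,"ry":0,"rz":0}
    - {"x":0,"y":0,"z":-0.8,"rx":0,"ry":0,"rz":0}
    - {"x":0,"y":0,"z":-1,"rx":0,"ry":0,"rz":0}
    - {"x":0,"y":0,"z":-1,"rx":0,"ry":0,"rz":0}

```text
t: 29.67
eef_pos: [524.2, 372.3, 99.4]
tcp_rot: [-3.141, -0.001, 2.938]
ft_force: [-0.3, 0.4, -0.2]
opening: 0.44
grip_force: 0.0
```

```bash
python3 go.py 522.7 -276.7 100 0.457
```

```text
now [524.2 372.3  99.4] [-3.141e+00 -1.000e-03  2.938e+00] t 29.67 j [ 0.51  0.64  1.62 -0.    0.88 -0.85] F [-0.3  0.4 -0.2] open 0.44 grip 0.0
shift units x -5.20 y -25.43 z -0.02 rz units 24.81
```

Emit:
step_arm:
  jaw: -0.4
  plan:
    - {"x":-0.2,"y":-0.978,"z":0,"rx":0,"ry":0,"rz":0}
    - {"x":-0.2,"y":-0.978,"z":0,"rx":0,"ry":0,"rz":0}
    - {"x":-0.2,"y":-0.978,"z":0,"rx":0,"ry":0,"rz":0}
    - {"x":-0.2,"y":-0.978,"z":0,"rx":0,"ry":0,"rz":0}
    - {"x":-0.2,"y":-0.978,"z":0,"rx":0,"ry":0,"rz":0}
    - {"x":-0.2,"y":-0.978,"z":0,"rx":0,"ry":0,"rz":0}
    - {"x":-0.2,"y":-0.978,"z":0,"rx":0,"ry":0,"rz":0}
    - {"x":-0.2,"y":-0.978,"z":0,"rx":0,"ry":0,"rz":0}
    - {"x":-0.2,"y":-0.978,"z":0,"rx":0,"ry":0,"rz":0}
    - {"x":-0.2,"y":-0.978,"z":0,"rx":0,"ry":0,"rz":0}

```text
t: 30.5
eef_pos: [523.9, 121.7, 99.0]
tcp_rot: [-3.142, 0.0, 2.938]
ft_force: [-0.1, -1.4, 0.0]
opening: 0.702
grip_force: 0.0
```

Emit:
step_arm:
  plan:
    - {"x":-0.2,"y":-0.978,"z":0,"rx":0,"ry":0,"rz":0}
    - {"x":-0.2,"y":-0.978,"z":0,"rx":0,"ry":0,"rz":0}
    - {"x":-0.2,"y":-0.978,"z":0,"rx":0,"ry":0,"rz":0}
    - {"x":-0.2,"y":-0.978,"z":0,"rx":0,"ry":0,"rz":0}
    - {"x":-0.2,"y":-0.978,"z":0,"rx":0,"ry":0,"rz":0}
    - {"x":-0.2,"y":-0.978,"z":0,"rx":0,"ry":0,"rz":0}
    - {"x":-0.2,"y":-0.978,"z":0,"rx":0,"ry":0,"rz":0}
    - {"x":-0.2,"y":-0.978,"z":0,"rx":0,"ry":0,"rz":0}
    - {"x":-0.2,"y":-0.978,"z":0,"rx":0,"ry":0,"rz":0}
    - {"x":-0.2,"y":-0.978,"z":0,"rx":0,"ry":0,"rz":0}

```text
t: 31.33
eef_pos: [523.3, -127.9, 98.9]
tcp_rot: [-3.141, 0.0, 2.938]
ft_force: [-0.9, -0.9, 0.4]
opening: 0.7
grip_force: 0.0
```

Emit:
step_arm:
  plan:
    - {"x":-0.2,"y":-0.978,"z":0,"rx":0,"ry":0,"rz":0}
    - {"x":-0.2,"y":-0.978,"z":0,"rx":0,"ry":0,"rz":0}
    - {"x":-0.2,"y":-0.978,"z":0,"rx":0,"ry":0,"rz":0}
    - {"x":-0.2,"y":-0.978,"z":0,"rx":0,"ry":0,"rz":0}
    - {"x":-0.2,"y":-0.978,"z":0,"rx":0,"ry":0,"rz":0}
    - {"x":-0.2,"y":-0.978,"z":0,"rx":0,"ry":0,"rz":0}
    - {"x":0,"y":0,"z":0,"rx":0,"ry":0,"rz":1}
    - {"x":0,"y":0,"z":0,"rx":0,"ry":0,"rz":1}
    - {"x":0,"y":0,"z":0,"rx":0,"ry":0,"rz":1}
    - {"x":0,"y":0,"z":0,"rx":0,"ry":0,"rz":1}

```text
t: 32.17
eef_pos: [523.0, -276.6, 98.8]
tcp_rot: [-3.142, -0.0, 2.532]
ft_force: [0.6, 0.0, -0.1]
opening: 0.698
grip_force: 0.0
```

Emit:
step_arm:
  plan:
    - {"x":0,"y":0,"z":0,"rx":0,"ry":0,"rz":1}
    - {"x":0,"y":0,"z":0,"rx":0,"ry":0,"rz":1}
    - {"x":0,"y":0,"z":0,"rx":0,"ry":0,"rz":1}
    - {"x":0,"y":0,"z":0,"rx":0,"ry":0,"rz":1}
    - {"x":0,"y":0,"z":0,"rx":0,"ry":0,"rz":1}
    - {"x":0,"y":0,"z":0,"rx":0,"ry":0,"rz":1}
    - {"x":0,"y":0,"z":0,"rx":0,"ry":0,"rz":1}
    - {"x":0,"y":0,"z":0,"rx":0,"ry":0,"rz":1}
    - {"x":0,"y":0,"z":0,"rx":0,"ry":0,"rz":1}
    - {"x":0,"y":0,"z":0,"rx":0,"ry":0,"rz":1}

```text
t: 33.0
eef_pos: [523.1, -276.4, 98.9]
tcp_rot: [3.142, 0.0, 1.533]
ft_force: [-0.3, -0.9, 0.2]
opening: 0.698
grip_force: 0.0
```

Emit:
step_arm:
  plan:
    - {"x":0,"y":0,"z":0,"rx":0,"ry":0,"rz":1}
    - {"x":0,"y":0,"z":0,"rx":0,"ry":0,"rz":1}
    - {"x":0,"y":0,"z":0,"rx":0,"ry":0,"rz":1}
    - {"x":0,"y":0,"z":0,"rx":0,"ry":0,"rz":1}
    - {"x":0,"y":0,"z":0,"rx":0,"ry":0,"rz":1}
    - {"x":0,"y":0,"z":0,"rx":0,"ry":0,"rz":1}
    - {"x":0,"y":0,"z":0,"rx":0,"ry":0,"rz":1}
    - {"x":0,"y":0,"z":0,"rx":0,"ry":0,"rz":1}
    - {"x":0,"y":0,"z":0,"rx":0,"ry":0,"rz":1}
    - {"x":0,"y":0,"z":0,"rx":0,"ry":0,"rz":1}

```text
t: 33.83
eef_pos: [523.1, -276.4, 98.9]
tcp_rot: [3.141, 0.0, 0.533]
ft_force: [-0.7, -0.0, -0.0]
opening: 0.702
grip_force: 0.0
```

```bash
python3 go.py 522.7 -276.5 4 0.46; python3 - <<'E'
from h import *
for n in('top','side'): snap(n)
a=load('top')['image'][155:305,75:255,::-1]; b=load('side')['image'][155:245,195:330,::-1]
a=cv2.resize(a,(720,600),interpolation=cv2.INTER_CUBIC); cv2.imwrite('pics/s5.png',a)
d=load('side')['image'][270:400,320:480,::-1]; b=cv2.resize(b,(432,288),interpolation=cv2.INTER_CUBIC)
o=np.zeros((300,800,3),np.uint8); o[:288,:432]=b; o[:,434:800]=cv2.resize(d,(366,300)); cv2.imwrite('pics/s6.png',o)
E
```

```text
now [ 523.1 -276.4   98.9] [3.141 0.    0.533] t 33.83 j [-0.6   0.58  1.76 -0.    0.8   0.44] F [-0.7 -0.  -0. ] open 0.702 grip 0.0
shift units x -0.02 y -0.00 z 3.80 rz units 0.73
```

View pics/s6.png

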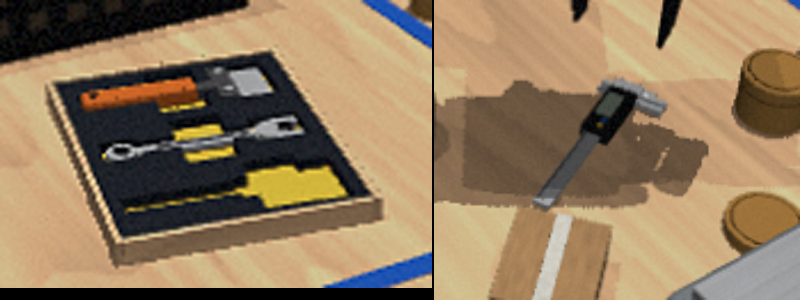

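Emit:
step_arm:
  plan:
    - {"x":0,"y":0,"z":0.4,"rx":0,"ry":0,"rz":0.73}
    - {"x":0,"y":0,"z":0.7,"rx":0,"ry":0,"rz":0}
    - {"x":0,"y":0,"z":0.7,"rx":0,"ry":0,"rz":0}
    - {"x":0,"y":0,"z":0.7,"rx":0,"ry":0,"rz":0}
    - {"x":0,"y":0,"z":0.6,"rx":0,"ry":0,"rz":0}
    - {"x":0,"y":0,"z":0.4,"rx":0,"ry":0,"rz":0}
    - {"x":0,"y":0,"z":0.3,"rx":0,"ry":0,"rz":0}
    - {"x":0,"y":0,"z":0,"rx":0,"ry":0,"rz":0}
    - {"x":0,"y":0,"z":0,"rx":0,"ry":0,"rz":0}
    - {"x":0,"y":0,"z":0,"rx":0,"ry":0,"rz":0}

```text
t: 34.77
eef_pos: [523.5, -276.6, 4.6]
tcp_rot: [3.141, -0.0, 0.465]
ft_force: [0.1, -0.1, 0.5]
opening: 0.702
grip_force: 0.0
```

Emit:
step_arm:
  jaw: 1
  plan:
    - {"x":0,"y":0,"z":0,"rx":0,"ry":0,"rz":0}
    - {"x":0,"y":0,"z":0,"rx":0,"ry":0,"rz":0}
    - {"x":0,"y":0,"z":0,"rx":0,"ry":0,"rz":0}
    - {"x":0,"y":0,"z":0,"rx":0,"ry":0,"rz":0}
    - {"x":0,"y":0,"z":0,"rx":0,"ry":0,"rz":0}
    - {"x":0,"y":0,"z":0,"rx":0,"ry":0,"rz":0}
    - {"x":0,"y":0,"z":0,"rx":0,"ry":0,"rz":0}
    - {"x":0,"y":0,"z":0,"rx":0,"ry":0,"rz":0}
    - {"x":0,"y":0,"z":0,"rx":0,"ry":0,"rz":0}
    - {"x":0,"y":0,"z":0,"rx":0,"ry":0,"rz":0}

```text
t: 35.6
eef_pos: [523.1, -276.4, 3.9]
tcp_rot: [-3.142, 0.0, 0.465]
ft_force: [-1.2, 1.4, 0.8]
opening: 0.271
grip_force: 30.0
```

```bash
python3 go.py 526.2 187.8 90 -0.205; python3 m4.py 2>/dev/null
```

```text
now [ 523.1 -276.4    3.9] [-3.142  0.     0.465] t 35.6 j [-0.6   0.72  1.81 -0.    0.61  0.51] F [-1.2  1.4  0.8] open 0.271 grip 30.0
shift units x 8.43 y -16.54 z -3.44 rz units 6.70
[ 24 185 209] [130   6 124]
yel 400
scr 13 [ 4.95780e+02  3.39215e+02 -1.72000e-01  8.13410e+01] 16.38
spa 76 [ 5.05074e+02  2.81991e+02 -2.85000e-01  8.61680e+01 -7.75970e+01] 1.592
cal 311 [ 5.25973e+02  1.87355e+02 -1.94000e-01  2.28890e+01] 0.166
```

Emit:
step_arm:
  plan:
    - {"x":0,"y":0,"z":-0.4,"rx":0,"ry":0,"rz":0}
    - {"x":0,"y":0,"z":-1,"rx":0,"ry":0,"rz":0}
    - {"x":0,"y":0,"z":-1,"rx":0,"ry":0,"rz":0}
    - {"x":0,"y":0,"z":-1,"rx":0,"ry":0,"rz":0}
    - {"x":0.496,"y":-0.973,"z":0,"rx":0,"ry":0,"rz":0}
    - {"x":0.496,"y":-0.973,"z":0,"rx":0,"ry":0,"rz":0}
    - {"x":0.496,"y":-0.973,"z":0,"rx":0,"ry":0,"rz":0}
    - {"x":0.496,"y":-0.973,"z":0,"rx":0,"ry":0,"rz":0}
    - {"x":0.496,"y":-0.973,"z":0,"rx":0,"ry":0,"rz":0}
    - {"x":0.496,"y":-0.973,"z":0,"rx":0,"ry":0,"rz":0}

```text
t: 36.43
eef_pos: [524.1, -111.4, 89.5]
tcp_rot: [3.141, -0.0, 0.465]
ft_force: [0.9, -0.3, -1.6]
opening: 0.271
grip_force: 30.0
```

Emit:
step_arm:
  plan:
    - {"x":0.496,"y":-0.973,"z":0,"rx":0,"ry":0,"rz":0}
    - {"x":0.496,"y":-0.973,"z":0,"rx":0,"ry":0,"rz":0}
    - {"x":0.496,"y":-0.973,"z":0,"rx":0,"ry":0,"rz":0}
    - {"x":0.496,"y":-0.973,"z":0,"rx":0,"ry":0,"rz":0}
    - {"x":0.496,"y":-0.973,"z":0,"rx":0,"ry":0,"rz":0}
    - {"x":0.496,"y":-0.973,"z":0,"rx":0,"ry":0,"rz":0}
    - {"x":0.496,"y":-0.973,"z":0,"rx":0,"ry":0,"rz":0}
    - {"x":0.496,"y":-0.973,"z":0,"rx":0,"ry":0,"rz":0}
    - {"x":0.496,"y":-0.973,"z":0,"rx":0,"ry":0,"rz":0}
    - {"x":0.496,"y":-0.973,"z":0,"rx":0,"ry":0,"rz":0}

```text
t: 37.27
eef_pos: [525.9, 161.8, 89.5]
tcp_rot: [3.141, -0.0, 0.465]
ft_force: [-0.0, 0.3, -2.1]
opening: 0.272
grip_force: 30.0
```

Emit:
step_arm:
  plan:
    - {"x":0.496,"y":-0.973,"z":0,"rx":0,"ry":0,"rz":0}
    - {"x":0,"y":0,"z":0,"rx":0,"ry":0,"rz":1}
    - {"x":0,"y":0,"z":0,"rx":0,"ry":0,"rz":1}
    - {"x":0,"y":0,"z":0,"rx":0,"ry":0,"rz":1}
    - {"x":0,"y":0,"z":0,"rx":0,"ry":0,"rz":1}
    - {"x":0,"y":0,"z":0,"rx":0,"ry":0,"rz":1}
    - {"x":0,"y":0,"z":0,"rx":0,"ry":0,"rz":1}
    - {"x":0,"y":0,"z":0,"rx":0,"ry":0,"rz":0.69}
    - {"x":0,"y":0,"z":0,"rx":0,"ry":0,"rz":0}
    - {"x":0,"y":0,"z":0,"rx":0,"ry":0,"rz":0}

```text
t: 38.1
eef_pos: [526.2, 187.7, 89.2]
tcp_rot: [3.142, -0.0, -0.202]
ft_force: [-0.8, 0.7, -1.2]
opening: 0.267
grip_force: 30.0
```

Emit:
step_arm:
  plan:
    - {"x":0,"y":0,"z":0.6,"rx":0,"ry":0,"rz":0}
    - {"x":0,"y":0,"z":0.6,"rx":0,"ry":0,"rz":0}
    - {"x":0,"y":0,"z":0.6,"rx":0,"ry":0,"rz":0}
    - {"x":0,"y":0,"z":0.3,"rx":0,"ry":0,"rz":0}
    - {"x":0,"y":0,"z":0,"rx":0,"ry":0,"rz":0}
    - {"x":0,"y":0,"z":0,"rx":0,"ry":0,"rz":0}
    - {"x":0,"y":0,"z":0,"rx":0,"ry":0,"rz":0}
    - {"x":0,"y":0,"z":0,"rx":0,"ry":0,"rz":0}
    - {"x":0,"y":0,"z":0,"rx":0,"ry":0,"rz":0}
    - {"x":0,"y":0,"z":0,"rx":0,"ry":0,"rz":0}

```text
t: 38.93
eef_pos: [526.4, 187.8, 36.9]
tcp_rot: [-3.141, -0.001, -0.204]
ft_force: [1.1, 0.9, -1.8]
opening: 0.271
grip_force: 30.0
```

```bash
python3 go.py 526.2 187.8 12 -0.204; python3 - <<'E'
from h import *
for n in('top','side'): snap(n)
a=load('top')['image'][155:305,75:255,::-1]; b=load('side')['image'][155:245,195:330,::-1]
a=cv2.resize(a,(360,300),interpolation=cv2.INTER_CUBIC); b=cv2.resize(b,(432,288),interpolation=cv2.INTER_CUBIC)
o=np.zeros((300,800,3),np.uint8); o[:,:360]=a; o[:288,364:796]=b; cv2.imwrite('pics/s7.png',o)
E
```

```text
now [526.4 187.8  36.9] [-3.141e+00 -1.000e-03 -2.040e-01] t 38.93 j [ 0.22  0.64  1.88 -0.    0.62  2.  ] F [ 1.1  0.9 -1.8] open 0.271 grip 30.0
shift units x -0.01 y 0.00 z 1.00 rz units 0.00
```

View pics/s7.png

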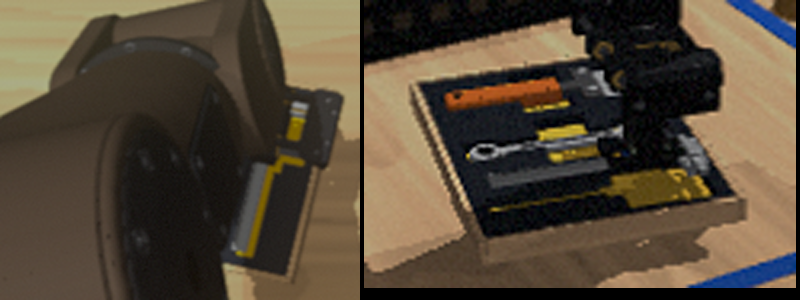

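Emit:
step_arm:
  plan:
    - {"x":0,"y":0,"z":0.2,"rx":0,"ry":0,"rz":0}
    - {"x":0,"y":0,"z":0.2,"rx":0,"ry":0,"rz":0}
    - {"x":0,"y":0,"z":0.2,"rx":0,"ry":0,"rz":0}
    - {"x":0,"y":0,"z":0.15,"rx":0,"ry":0,"rz":0}
    - {"x":0,"y":0,"z":0.15,"rx":0,"ry":0,"rz":0}
    - {"x":0,"y":0,"z":0,"rx":0,"ry":0,"rz":0}
    - {"x":0,"y":0,"z":0,"rx":0,"ry":0,"rz":0}
    - {"x":0,"y":0,"z":0,"rx":0,"ry":0,"rz":0}
    - {"x":0,"y":0,"z":0,"rx":0,"ry":0,"rz":0}
    - {"x":0,"y":0,"z":0,"rx":0,"ry":0,"rz":0}

```text
t: 39.87
eef_pos: [526.3, 187.8, 14.0]
tcp_rot: [-3.142, -0.0, -0.204]
ft_force: [0.6, 0.1, -2.4]
opening: 0.27
grip_force: 30.0
```

No contact yet; lower the last 2 mm, release, retreat up and away.

Emit:
step_arm:
  plan:
    - {"x":0,"y":0,"z":0.05,"rx":0,"ry":0,"rz":0}
    - {"x":0,"y":0,"z":0.04,"rx":0,"ry":0,"rz":0}
    - {"x":0,"y":0,"z":0,"rx":0,"ry":0,"rz":0}
    - {"x":0,"y":0,"z":0,"rx":0,"ry":0,"rz":0}
    - {"x":0,"y":0,"z":0,"rx":0,"ry":0,"rz":0}
    - {"x":0,"y":0,"z":0,"rx":0,"ry":0,"rz":0}
    - {"x":0,"y":0,"z":0,"rx":0,"ry":0,"rz":0}
    - {"x":0,"y":0,"z":0,"rx":0,"ry":0,"rz":0}
    - {"x":0,"y":0,"z":0,"rx":0,"ry":0,"rz":0}
    - {"x":0,"y":0,"z":0,"rx":0,"ry":0,"rz":0}

```text
t: 40.7
eef_pos: [526.3, 187.8, 11.9]
tcp_rot: [-3.142, -0.0, -0.204]
ft_force: [-1.1, -0.3, 5.6]
opening: 0.268
grip_force: 30.0
```

Emit:
step_arm:
  jaw: 0.12
  plan:
    - {"x":0,"y":0,"z":0,"rx":0,"ry":0,"rz":0}
    - {"x":0,"y":0,"z":0,"rx":0,"ry":0,"rz":0}
    - {"x":0,"y":0,"z":0,"rx":0,"ry":0,"rz":0}
    - {"x":0,"y":0,"z":0,"rx":0,"ry":0,"rz":0}
    - {"x":0,"y":0,"z":0,"rx":0,"ry":0,"rz":0}
    - {"x":0,"y":0,"z":0,"rx":0,"ry":0,"rz":0}
    - {"x":0,"y":0,"z":-0.6,"rx":0,"ry":0,"rz":0}
    - {"x":0,"y":0,"z":-0.8,"rx":0,"ry":0,"rz":0}
    - {"x":0,"y":0,"z":-1,"rx":0,"ry":0,"rz":0}
    - {"x":0,"y":0,"z":-1,"rx":0,"ry":0,"rz":0}

```text
t: 41.53
eef_pos: [525.9, 187.6, 97.2]
tcp_rot: [3.141, 0.001, -0.204]
ft_force: [0.6, 0.6, -0.0]
opening: 0.434
grip_force: 0.0
```

Emit:
step_arm:
  plan:
    - {"x":0,"y":1,"z":-0.5,"rx":0,"ry":0,"rz":0}
    - {"x":0,"y":1,"z":-0.5,"rx":0,"ry":0,"rz":0}
    - {"x":0,"y":1,"z":-0.5,"rx":0,"ry":0,"rz":0}
    - {"x":0,"y":1,"z":-0.5,"rx":0,"ry":0,"rz":0}
    - {"x":0,"y":1,"z":-0.5,"rx":0,"ry":0,"rz":0}
    - {"x":0,"y":1,"z":-0.5,"rx":0,"ry":0,"rz":0}
    - {"x":0,"y":1,"z":-0.5,"rx":0,"ry":0,"rz":0}
    - {"x":0,"y":1,"z":-0.5,"rx":0,"ry":0,"rz":0}
    - {"x":0,"y":1,"z":0,"rx":0,"ry":0,"rz":0}
    - {"x":0,"y":1,"z":0,"rx":0,"ry":0,"rz":0}

```text
t: 42.37
eef_pos: [475.3, -58.2, 197.4]
tcp_rot: [3.141, -0.002, -0.204]
ft_force: [0.1, 0.1, -0.1]
opening: 0.437
grip_force: 0.0
```

Emit:
step_arm:
  plan:
    - {"x":0.2,"y":1,"z":0,"rx":0,"ry":0,"rz":0}
    - {"x":0.2,"y":1,"z":0,"rx":0,"ry":0,"rz":0}
    - {"x":0.2,"y":1,"z":0,"rx":0,"ry":0,"rz":0}
    - {"x":0.2,"y":1,"z":0,"rx":0,"ry":0,"rz":0}
    - {"x":0.2,"y":1,"z":0,"rx":0,"ry":0,"rz":0}
    - {"x":0.2,"y":1,"z":0,"rx":0,"ry":0,"rz":0}
    - {"x":0.2,"y":1,"z":0,"rx":0,"ry":0,"rz":0}
    - {"x":0.2,"y":1,"z":0,"rx":0,"ry":0,"rz":0}
    - {"x":0.2,"y":1,"z":0,"rx":0,"ry":0,"rz":0}
    - {"x":0,"y":0,"z":0,"rx":0,"ry":0,"rz":0}

```text
t: 43.2
eef_pos: [473.9, -290.1, 196.4]
tcp_rot: [3.141, -0.001, -0.207]
ft_force: [-0.3, 1.1, 0.3]
opening: 0.441
grip_force: 0.0
```

```bash
python3 - <<'E'
from h import *
for n in('top','side'): snap(n)
a=load('top')['image'][165:305,85:290,::-1]; b=load('side')['image'][155:285,195:330,::-1]
a=cv2.resize(a,(440,300),interpolation=cv2.INTER_CUBIC); b=cv2.resize(b,(312,300),interpolation=cv2.INTER_CUBIC)
a=cv2.resize(load('top')['image'][170:300,85:250,::-1],(440,347),interpolation=cv2.INTER_CUBIC)
o=np.zeros((347,800,3),np.uint8); o[:,:440]=a; o[:,444:800]=cv2.resize(b,(356,347)); cv2.imwrite('pics/s8.png',o)
E
```

```text
(no output)
```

View pics/s8.png

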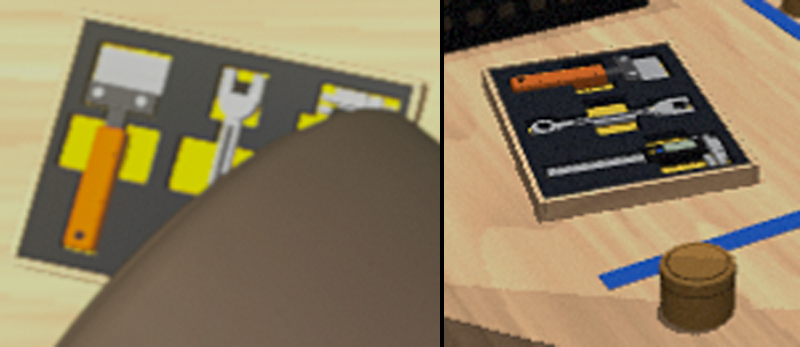

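```bash
python3 - <<'E'
from h import *
c=load('side')
def W(p,yaw,x,y,z): return [p[0]+np.cos(yaw)*x-np.sin(yaw)*y,p[1]+np.sin(yaw)*x+np.cos(yaw)*y,z]
def med(P):
    u,v=proj(c,P).round().astype(int); return np.round(np.median([dep(c,u+i,v+j)[2] for i in(-1,0,1) for j in(-1,0,1)]),1)
A=(524.3,372.7);B=(505.8,282.8);C=(526.2,187.7);y=-.204
print('foam 18:',med(W(B,y,-60,46,18)),med(W(B,y,30,45,18)))
print('handle 24:',[med(W(A,y,x,0,24)) for x in(-70,-40,-10,10)],'blade',[med(W(A,y,65,k,12.5)) for k in(-15,0,15)])
print('spanner 16-17:',[med(W(B,y,x,0,16)) for x in(-72,-40,-20,20,40,60)])
print('cal 21 body:',[med(W(C,y,x,0,21)) for x in(-20,0,20)],'beam',[med(W(C,y,x,0,14)) for x in(-110,-80,-50)])
t=load('top'); print('spanner/scr top-cam blade edge mid', onz(t,85+133/440*165,170+50/347*130,13).round(1),'expect',np.round(W(A,y,82,0,12.5),1))
E
```

```text
foam 18: 17.3 18.3
handle 24: [np.float64(23.8), np.float64(23.0), np.float64(23.3), np.float64(23.3)] blade [np.float64(13.8), np.float64(12.1), np.float64(13.5)]
spanner 16-17: [np.float64(16.6), np.float64(15.0), np.float64(15.3), np.float64(15.7), np.float64(16.9), np.float64(16.7)]
cal 21 body: [np.float64(20.7), np.float64(21.4), np.float64(20.5)] beam [np.float64(17.3), np.float64(16.2), np.float64(16.3)]
spanner/scr top-cam blade edge mid [605.6 357.9  13. ] expect [604.6 356.1  12.5]
```

All the heights match tools lying fully home, so I'm handing in.

```bash
python3 -c "
from cell import *
print(job_done())"
```

```text
the job is handed in; nothing more can be done
None
```

I handed the job in after about 43 s: the scraper, spanner and caliper lie right way round and fully home in their own cut-outs (seen in the pictures, and depth readings match the expected heights), and the gold tin stands on the tins' side, clear of the tape; the hand-in returned no verdict.

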